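# Charge the sample-puck feeder

### The arm

A 6-joint arm with a two-finger parallel gripper is mounted at the origin on the work surface. World frame = base frame: x ahead of the robot, y to its left, z up, the work surface at z = 0. Lengths are in m, angles in degrees, forces in N, time in s.
With the tool pointing down it reaches from about 0.4 to 0.825 m from the base axis. Payload 7 kg.
Tool frame: the origin (TCP) lies at the very end of the fingers, on their centre line; the grasp point (between the pads) lies 19 mm behind it; z points along the fingers, y is the line along which they close (so a half turn about z gives the same grasp; the last joint's range is limited). The gripper opens to 88 mm and grips with 3 to 60 N. Pads are 19 mm wide; open, the fingers measure 130 mm over their backs; the gripper's body (78 mm by 193 mm) begins 47 mm behind the grasp point.
Start: joints at [-59.639, 20.546, 0.682, 0, -70.136, -16.507], TCP at [0.162, -0.655, 0.227] pointing down, gripper open.
Joint ranges: [-176.03, 176.03], [-82.01, 121.73], [-58.28, 71.71], [-173.87, 95.51], [-174.79, -0.11], [-173.66, 173.66]. Speed limits (degrees/s): [136.94, 136.94, 172.46, 180, 180, 180].

### API

Orientations are given as [roll, pitch, yaw] about the fixed x, y, z axes, in that order (R = Rz(yaw) Ry(pitch) Rx(roll)).
In Python, from plant import get_state, imaging, r, finder gives the robot as it stands.
- The arm moves only by the shell command python3 -m handwheel 'ROWS' [FORCE]. ROWS is JSON, a list of rows, each a list of 5 numbers: the closure, from 0 (fully open) to 1 (shut), then the shift along the world's x, y, z in cm, then the turn about the world's z in degrees. A call has 1 to 8 rows; each row is the pose to reach, as a shift and turn from the pose commanded when the call began; what a row does not reach only later rows make up. A row lasts 1/8 s, in which the tool goes at most 62.5 mm and 10.7 degrees, less where a joint would pass 70% of its speed; a pose out of reach is approached as far as the arm can. A call with a gripper value outside its range is refused whole. The fingers move at their own pace and stop on an object; FORCE is the grip in N (left out, the last holds). Time passes only in rows, so rows that repeat a pose let the fingers close. It gives the time, the measured TCP pose, the force, the opening and the grip force at its end, in the units of the state.
- get_state(): the state, without advancing time (a new reading comes with each control period).
- imaging.capture(name): name is "scene" or "side" or "wrist"; returns (picture, depth): 384x512x3 uint8, red, green, blue; 384x512 float32, m along the optical axis (not along the pixel's ray), 0 where there is no reading.
- imaging.get_calibration(name): a dict with "fx", "fy", "cx", "cy" (pixels), "dist" ([k1, k2, p1, p2, k3] as OpenCV has them; the pictures are not rectified), "rvec" (rotation vector, rad) and "tvec" (3), from world to camera coordinates, as OpenCV has them; the wrist camera has in their place "hand_eye" (4x4, takes a point from camera to tool coordinates, whose origin is the TCP and whose axes are the flange's). Camera axes: x right, y down, z forward; pixel columns grow to the right and rows downward; lengths in m; the calibration is good to about 2 mm. A picture is of the moment at which its call begins: read the wrist's pose just before it. get_calibration takes no time and is no camera call.
- r.close_job(): hands the job in; it is judged then, once.
Trained networks look in the newest picture that a camera, given by its name, has taken for a name from the list of things; names that differ only in an ending like _2 or _b are one class to them, and where a whole thing is asked for, a point or a joint stands for the part that bears it (a point fixed in the world has none). Each returns a list of dicts, best first, with "p" (0 to 1); they miss things now and then, are a little off and sometimes report something else, mostly with a low value. They report only what shows in the picture. A call takes as long as a camera call.
- finder.cut_out(camera, query): "region" (384x512 bool, what is visible of it) and "pixel" ([column, row] in pixels, amid what is visible of it).
The state is a dict: "time_s": time; "joints": joint angles; "qd": joint speeds; "joint_torque": joint torques, N m; "tcp_pos": TCP position; "eef_rot": TCP orientation; "contact_force": force on the tool from outside, world axes, zero at the start; "moment": the same for the moment, N m; "gripper_width": finger opening in m; "gripper_force": force on a finger pad.
Only numpy, scipy, OpenCV 4.12 (cv2) and the standard library are available. Lean on these libraries where they do the work, as an engineer would, in place of code of your own. Each camera call takes 0.05 s, during which the arm holds its last target. There are 200 camera calls.

### The job

Get the sample feeder ready and charge it: first slide the white catch dish along the bench, without lifting it, until it stands wholly on the round blue mark under the feeder's outlet, and push the red gate fully shut across the track. Then set every sample puck from the bench on the open upper end of the sloping track and push it down under the green keeper rails until the first rests against the gate and each further one against the puck before it. Leave the reagent bottle, the flask and the green heating block where they are.

Things in the scene. Friction and masses are not known exactly. Their poses are not given: they have to be found in the camera images.
- track: the feeder's sloping steel track, fixed. Origin: middle of the track floor at the uphill face of the shut gate, 60 mm above the bench. +y runs up the slope (12 degrees from level), z is square to the floor, x across it. Floor 68 mm wide between side walls 25 mm high, from y = -50 mm (outlet lip) to y = 385 mm (open top end)
- keeper_end (a point): where the green keeper rails begin, middle of the track floor at y = 250 mm (track's axes). From there down to the gate the rails, 25 to 29 mm above the floor, reach over both edges and leave a slot 44 mm wide: a puck's disc gets in only from above this point, its vial stands up through the slot
- load_spot (a point): middle of the track floor in the open loading part, at y = 300 mm in the track's axes
- first_rest (a point): where the axis of the first puck meets the track floor when it rests against the shut gate: y = 30 mm in the track's axes; the next ones rest against it at y = 90, 150 and 210 mm. Pucks do not slide by themselves: friction holds them where they are left, about 0.6 of their weight
- gate (a joint): position of the red gate, a slide that travels across the track along the track's +x: 0 open (drawn out towards -x), 0.075 m fully shut (end stop); friction 2 N, it stays where it is left
- gate_knob (a point): centre of the top face of the red upright knob on the gate, a post 16 mm in diameter and 40 mm long (along the track's z; this point is its upper end). Push it along the track's +x to shut the gate; the knob stays outside the track
- dish: loose round white catch dish, 130 mm in outer diameter, 36 mm high, walls 4 mm, floor 5 mm thick, open on top, 0.35 kg. Origin: centre of its underside, z up
- mark (a point): centre of the round blue mark on the bench under the outlet, 170 mm in diameter, flat; it belongs to the feeder
- puck0_mid (a point): sample puck: grey disc carrier 60 mm in diameter and 20 mm thick with an amber vial of 28 mm diameter fixed upright in its middle, red cap on top (same 28 mm diameter), 76 mm tall in all, about 160 g. This point is on its axis, half-way up (38 mm above its underside); z is its axis, upwards. It may be absent
- puck1_mid (a point): sample puck: grey disc carrier 60 mm in diameter and 20 mm thick with an amber vial of 28 mm diameter fixed upright in its middle, white cap on top (same 28 mm diameter), 76 mm tall in all, about 160 g. This point is on its axis, half-way up (38 mm above its underside); z is its axis, upwards. It may be absent
- puck2_mid (a point): sample puck: grey disc carrier 60 mm in diameter and 20 mm thick with an amber vial of 28 mm diameter fixed upright in its middle, yellow cap on top (same 28 mm diameter), 76 mm tall in all, about 160 g. This point is on its axis, half-way up (38 mm above its underside); z is its axis, upwards. It may be absent
- puck3_mid (a point): sample puck: grey disc carrier 60 mm in diameter and 20 mm thick with an amber vial of 28 mm diameter fixed upright in its middle, blue cap on top (same 28 mm diameter), 76 mm tall in all, about 160 g. This point is on its axis, half-way up (38 mm above its underside); z is its axis, upwards. It may be absent
- puck0: the red-capped puck; origin at the centre of its underside
- puck1: the white-capped puck; origin at the centre of its underside
- puck2: the yellow-capped puck; origin at the centre of its underside
- puck3: the blue-capped puck; origin at the centre of its underside
- reagent: bystander: amber reagent bottle with red cap, 60 mm in diameter, 130 mm tall; origin at the centre of its underside
- flask: bystander: conical glass flask, 76 mm in diameter, 118 mm tall; origin at the centre of its underside
- block: bystander: green metal heating block with holes, 75 x 95 x 45 mm; origin at the centre of its underside

How it is judged (in metres and radians):
On the way:
1. dish on the mark and gate shut before any puck is on the track (horizontal distance between dish and mark below 0.02 m and angle between dish's own z axis and vertical below 0.1 rad and value of joint gate above 0.068 m and (x of puck0_mid in the frame of track below -0.04 m or x of puck0_mid in the frame of track above 0.04 m or z of puck0_mid in the frame of track above 0.07 m) and (x of puck1_mid in the frame of track below -0.04 m or x of puck1_mid in the frame of track above 0.04 m or z of puck1_mid in the frame of track above 0.07 m) and (x of puck2_mid in the frame of track below -0.04 m or x of puck2_mid in the frame of track above 0.04 m or z of puck2_mid in the frame of track above 0.07 m) and (x of puck3_mid in the frame of track below -0.04 m or x of puck3_mid in the frame of track above 0.04 m or z of puck3_mid in the frame of track above 0.07 m)), for 0.2 s.
At the end, for the whole second after the job is handed in: The dish stands flat within 20 mm of the mark's centre, the gate is shut (at least 68 of 75 mm), and every puck present is at rest under the keeper rails, upright on the track floor, the first within 5 mm of the gate and each further one against the puck before it (2 mm more for each puck) (horizontal distance between dish and mark below 0.02 m and angle between dish's own z axis and vertical below 0.1 rad and value of joint gate above 0.068 m and linear speed of each of dish, puck0, puck1, puck2, puck3 below 0.02 m/s and (y of puck0_mid in the frame of track between 0.026 and 0.035 m or (y of puck0_mid in the frame of track between 0.085 and 0.097 m and (y of puck1_mid in the frame of track between 0.026 and 0.035 m or y of puck2_mid in the frame of track between 0.026 and 0.035 m or y of puck3_mid in the frame of track between 0.026 and 0.035 m)) or (y of puck0_mid in the frame of track between 0.144 and 0.159 m and (y of puck1_mid in the frame of track between 0.085 and 0.097 m or y of puck2_mid in the frame of track between 0.085 and 0.097 m or y of puck3_mid in the frame of track between 0.085 and 0.097 m)) or (y of puck0_mid in the frame of track between 0.203 and 0.221 m and (y of puck1_mid in the frame of track between 0.144 and 0.159 m or y of puck2_mid in the frame of track between 0.144 and 0.159 m or y of puck3_mid in the frame of track between 0.144 and 0.159 m))) and z of puck0_mid in the frame of track between 0.034 and 0.044 m and (y of puck1_mid in the frame of track between 0.026 and 0.035 m or (y of puck1_mid in the frame of track between 0.085 and 0.097 m and (y of puck0_mid in the frame of track between 0.026 and 0.035 m or y of puck2_mid in the frame of track between 0.026 and 0.035 m or y of puck3_mid in the frame of track between 0.026 and 0.035 m)) or (y of puck1_mid in the frame of track between 0.144 and 0.159 m and (y of puck0_mid in the frame of track between 0.085 and 0.097 m or y of puck2_mid in the frame of track between 0.085 and 0.097 m or y of puck3_mid in the frame of track between 0.085 and 0.097 m)) or (y of puck1_mid in the frame of track between 0.203 and 0.221 m and (y of puck0_mid in the frame of track between 0.144 and 0.159 m or y of puck2_mid in the frame of track between 0.144 and 0.159 m or y of puck3_mid in the frame of track between 0.144 and 0.159 m))) and z of puck1_mid in the frame of track between 0.034 and 0.044 m and (y of puck2_mid in the frame of track between 0.026 and 0.035 m or (y of puck2_mid in the frame of track between 0.085 and 0.097 m and (y of puck0_mid in the frame of track between 0.026 and 0.035 m or y of puck1_mid in the frame of track between 0.026 and 0.035 m or y of puck3_mid in the frame of track between 0.026 and 0.035 m)) or (y of puck2_mid in the frame of track between 0.144 and 0.159 m and (y of puck0_mid in the frame of track between 0.085 and 0.097 m or y of puck1_mid in the frame of track between 0.085 and 0.097 m or y of puck3_mid in the frame of track between 0.085 and 0.097 m)) or (y of puck2_mid in the frame of track between 0.203 and 0.221 m and (y of puck0_mid in the frame of track between 0.144 and 0.159 m or y of puck1_mid in the frame of track between 0.144 and 0.159 m or y of puck3_mid in the frame of track between 0.144 and 0.159 m))) and z of puck2_mid in the frame of track between 0.034 and 0.044 m and (y of puck3_mid in the frame of track between 0.026 and 0.035 m or (y of puck3_mid in the frame of track between 0.085 and 0.097 m and (y of puck0_mid in the frame of track between 0.026 and 0.035 m or y of puck1_mid in the frame of track between 0.026 and 0.035 m or y of puck2_mid in the frame of track between 0.026 and 0.035 m)) or (y of puck3_mid in the frame of track between 0.144 and 0.159 m and (y of puck0_mid in the frame of track between 0.085 and 0.097 m or y of puck1_mid in the frame of track between 0.085 and 0.097 m or y of puck2_mid in the frame of track between 0.085 and 0.097 m)) or (y of puck3_mid in the frame of track between 0.203 and 0.221 m and (y of puck0_mid in the frame of track between 0.144 and 0.159 m or y of puck1_mid in the frame of track between 0.144 and 0.159 m or y of puck2_mid in the frame of track between 0.144 and 0.159 m))) and z of puck3_mid in the frame of track between 0.034 and 0.044 m); the robot touches nothing.
It fails at once if the dish is lifted off the bench (height (world z) of dish above 0.025 m).
It fails at once if the reagent is disturbed (moved more than 40 mm) (distance of reagent from where it was at the start of the episode above 0.04 m).
It fails at once if the flask is disturbed (moved more than 40 mm) (distance of flask from where it was at the start of the episode above 0.04 m).
It fails at once if the block is disturbed (moved more than 40 mm) (distance of block from where it was at the start of the episode above 0.04 m).
Of puck0, puck1, puck2, puck3 only 3 to 4 are there at a start; the rules pass over those that are not, and their reading is None.
At some moment in a run one of puck0, puck1, puck2, puck3, dish may be knocked a few centimetres aside while the robot is not near it.
Once in a run the grip may slacken for a moment while it holds something.
It also fails if it takes over 210 s, if anything falls off the work surface, if the arm or the gripper's body presses on something with over 40 N, if the wrist force passes 120 N, or if a joint passes its speed limit or range.

## Working session

There is one attempt and no reset: what is moved stays moved. The work goes in short steps, Python scripts to look and compute and a shell command to move; the robot and the scene stay as the last step left them, time stands still between calls to the robot, and variables do not carry over. Pictures are saved under pics/ and viewed, at most 14 in all, crops included, and the job is handed in when it is done.

```bash
ls; mkdir -p pics
python3 - <<'E'
from plant import get_state, imaging, r, finder
import cv2,numpy as np
s=get_state();print({k:np.round(v,3).tolist() for k,v in s.items()})
for n in("scene","side"):
    p,d=imaging.capture(n);cv2.imwrite(f"pics/{n}0.png",p[:,:,::-1])
    c=imaging.get_calibration(n);print(n,c)
print(imaging.get_calibration("wrist"))
E
```

```text
pics
{'time_s': 0.0, 'joints': [-59.639, 20.592, 0.633, -0.02, -70.135, -16.507], 'qd': [-0.036, 0.009, -0.036, -0.02, -0.055, -0.019], 'joint_torque': [0.001, -58.272, 29.305, 6.997, 0.007, -0.0], 'tcp_pos': [0.161, -0.655, 0.226], 'eef_rot': [179.904, -0.008, -166.154], 'contact_force': [0.015, 0.102, 0.121], 'moment': [-0.044, 0.085, -0.004], 'gripper_force': 0.0, 'gripper_width': 0.088}
scene {'fx': 400.2326529576805, 'fy': 400.2326529576805, 'cx': 260.0291099960367, 'cy': 190.6799837493357, 'dist': array([-0.04077396,  0.        ,  0.        ,  0.        ,  0.        ]), 'rvec': array([ 0.93288888,  2.58502405, -0.92517839]), 'tvec': array([ 0.46261629, -0.18057083,  1.69482771])}
side {'fx': 410.53234129502556, 'fy': 410.53234129502556, 'cx': 247.53704910678874, 'cy': 183.8209273155798, 'dist': array([-0.12714058,  0.        ,  0.        ,  0.        ,  0.        ]), 'rvec': array([ 0.66907894, -2.56206103,  1.26375843]), 'tvec': array([0.45621355, 0.27515558, 1.02231563])}
{'fx': 312.6336115241153, 'fy': 312.6336115241153, 'cx': 256.54700314244434, 'cy': 193.73816588771683, 'dist': array([-0.02075718,  0.        ,  0.        ,  0.        ,  0.        ]), 'hand_eye': array([[ 5.90719464e-04, -9.52076360e-01, -3.05859863e-01,
         8.39706090e-02],
       [ 9.99999772e-01,  4.62783979e-04,  4.90792226e-04,
        -3.22055471e-04],
       [-3.25724632e-04, -3.05860083e-01,  9.52076417e-01,
        -1.57831056e-01],
       [ 0.00000000e+00,  0.00000000e+00,  0.00000000e+00,
         1.00000000e+00]])}
```

View pics/scene0.png

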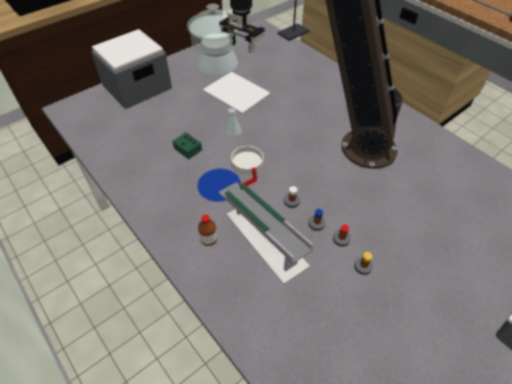

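View pics/side0.png

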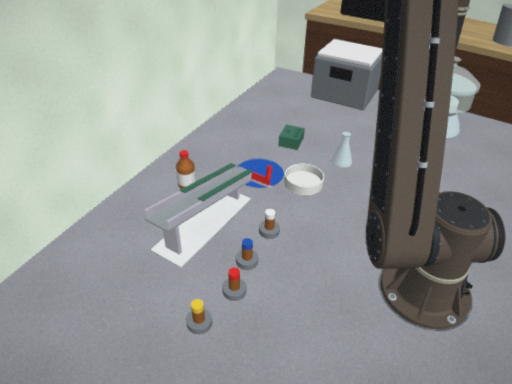

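Both views show all four pucks: scene white (292,195), blue (317,218), red (343,234), yellow (365,262). The dish is at (247,158), the mark at (219,184) and the gate knob at (253,177).

```bash
cat > h.py <<'E'
from plant import get_state, imaging, r, finder
import cv2,numpy as np
from scipy.spatial.transform import Rotation as R
def cam(n,s=None):
    c=imaging.get_calibration(n);K=np.array([[c["fx"],0,c["cx"]],[0,c["fy"],c["cy"]],[0,0,1]])
    if n=="wrist":
        s=s or get_state();T=np.eye(4);T[:3,:3]=R.from_euler("xyz",s["eef_rot"],degrees=True).as_matrix();T[:3,3]=s["tcp_pos"]
        T=T@c["hand_eye"]
    else:
        M=np.eye(4);M[:3,:3]=cv2.Rodrigues(c["rvec"])[0];M[:3,3]=c["tvec"];T=np.linalg.inv(M)
    return K,c["dist"],T
def shot(n,save=None):
    s=get_state();p,d=imaging.capture(n)
    if save: cv2.imwrite(save,p[:,:,::-1])
    return p,d,cam(n,s)
def rays(px,C):
    K,D,T=C;u=cv2.undistortPoints(np.asarray(px,float).reshape(-1,1,2),K,D)[:,0]
    return np.c_[u,np.ones(len(u))]@T[:3,:3].T,T[:3,3]
def cloud(mask,d,C):
    v,u=np.nonzero(mask&(d>0));D,o=rays(np.c_[u,v],C);return o+D*d[v,u][:,None],np.c_[u,v]
def onz(px,z,C):
    D,o=rays(px,C);return o+D*((z-o[2])/D[:,2])[:,None]
def find(n,q,k=0):
    L=finder.cut_out(n,q);return L[k] if len(L)>k else None
def proj(P,C):
    K,D,T=C;M=np.linalg.inv(T);return cv2.projectPoints(np.asarray(P,float).reshape(-1,3),cv2.Rodrigues(M[:3,:3])[0],M[:3,3],K,D)[0][:,0]
E
python3 - <<'E'
from h import *
np.set_printoptions(precision=4,suppress=True)
for n in("scene","side"):
    p,d,C=shot(n)
    for q in("track","dish","mark","gate","puck0","puck1","puck2","puck3","reagent","flask","block"):
        f=find(n,q)
        if not f: print(n,q,None);continue
        P,_=cloud(f["region"],d,C)
        np.save(f"{n}_{q}.npy",P)
        print(n,q,round(f["p"],2),f["pixel"],len(P),"med",np.median(P,0),"lo",np.percentile(P,3,0),"hi",np.percentile(P,97,0))
E
```

```text
scene track 0.84 [263.9, 221.6] 2795 med [0.6248 0.0687 0.1129] lo [ 0.5362 -0.1525  0.0515] hi [0.6817 0.2407 0.1529]
scene dish 0.9 [246.7, 159.4] 746 med [ 0.4471 -0.2664  0.0084] lo [ 0.3929 -0.3209  0.0003] hi [ 0.5167 -0.1969  0.0386]
scene mark 0.64 [260.7, 221.2] 5111 med [0.6412 0.0447 0.0626] lo [ 0.5473 -0.2902 -0.0011] hi [0.6869 0.2345 0.1453]
scene gate 0.4 [254.8, 176.6] 104 med [ 0.5296 -0.1247  0.0817] lo [ 0.4636 -0.1887  0.0049] hi [ 0.562  -0.1196  0.1226]
scene puck0 0.83 [288.9, 196.1] 234 med [0.4597 0.0114 0.0225] lo [ 0.4298 -0.0191  0.0071] hi [0.4794 0.0324 0.0775]
scene puck1 0.83 [288.9, 196.1] 234 med [0.4597 0.0114 0.0225] lo [ 0.4298 -0.0191  0.0071] hi [0.4794 0.0324 0.0775]
scene puck2 0.83 [288.9, 196.1] 234 med [0.4597 0.0114 0.0225] lo [ 0.4298 -0.0191  0.0071] hi [0.4794 0.0324 0.0775]
scene puck3 0.83 [288.9, 196.1] 234 med [0.4597 0.0114 0.0225] lo [ 0.4298 -0.0191  0.0071] hi [0.4794 0.0324 0.0775]
scene reagent 0.71 [209.3, 229.6] 431 med [ 0.7951 -0.0432  0.0817] lo [ 0.7671 -0.0678  0.0126] hi [ 0.8158 -0.0295  0.1313]
scene flask 0.66 [338
[... 713 characters left out ...]
1 0.9 [242.7, 253.6] 508 med [0.4438 0.1444 0.0219] lo [0.4222 0.116  0.0041] hi [0.4734 0.1633 0.0779]
side puck2 0.9 [242.7, 253.6] 508 med [0.4438 0.1444 0.0219] lo [0.4222 0.116  0.0041] hi [0.4734 0.1633 0.0779]
side puck3 0.9 [242.7, 253.6] 508 med [0.4438 0.1444 0.0219] lo [0.4222 0.116  0.0041] hi [0.4734 0.1633 0.0779]
side reagent 0.82 [184.6, 172.2] 558 med [ 0.7754 -0.0455  0.0762] lo [ 0.7561 -0.0735  0.0166] hi [ 0.8035 -0.03    0.1319]
side flask 0.91 [342.6, 155.0] 506 med [ 0.3792 -0.4336  0.0423] lo [ 0.3504 -0.5752  0.0005] hi [ 0.4271 -0.4149  0.119 ]
side block 0.75 [290.6, 134.6] 477 med [ 0.5887 -0.4468  0.0409] lo [ 0.5544 -0.5204  0.0046] hi [ 0.6277 -0.4293  0.0495]
```

Run:
```python
from h import *
np.set_printoptions(precision=4,suppress=True)
from scipy.optimize import least_squares
def circ(P,r,loss="soft_l1"):
    f=lambda a:np.hypot(P[:,0]-a[0],P[:,1]-a[1])-r
    return least_squares(f,np.median(P[:,:2],0),loss=loss,f_scale=.003).x
for n in("scene","side"):
    p,d,C=shot(n)
    hsv=cv2.cvtColor(p,cv2.COLOR_RGB2HSV)
    H,S,V=[hsv[...,i].astype(int) for i in range(3)]
    # mark
    b=(abs(H-115)<12)&(S>180)&(V>80)
    nl,lab,st,_=cv2.connectedComponentsWithStats(b.astype(np.uint8));k=1+st[1:,4].argmax()
    m=(lab==k).astype(np.uint8)
    ct=max(cv2.findContours(m,0,1)[0],key=len)[:,0]
    Q=onz(ct,0,C)
    h=cv2.convexHull(Q[:,:2].astype(np.float32)); mc,mr=cv2.minEnclosingCircle(h)
    print(n,"mark",st[k],"enclosing",mc,mr)
    # robust circle
    print("  fit85",circ(Q,.085))
    D=np.load(f"{n}_dish.npy");rim=D[D[:,2]>.032];print("  dish rim",len(rim),circ(rim,.063), cv2.minEnclosingCircle(rim[:,:2].astype(np.float32)))
    for L in finder.cut_out(n,"puck0"):
        P,uv=cloud(L["region"],d,C);top=P[P[:,2]>.066]
        px=uv[P[:,2]>.066]
        print("  puck",round(L["p"],2),np.round(L["pixel"]), "captop",len(top),np.median(top,0) if len(top) else None,"rgb",np.median(p[px[:,1],px[:,0]],0) if len(top) else None)
        dk=P[(P[:,2]>.012)&(P[:,2]<.023)]
        if len(dk)>20: print("      disc",circ(dk,.024),cv2.minEnclosingCircle(dk[:,:2].astype(np.float32)))
    rd=((H<6)|(H>174))&(S>170)&(V>90)
    P,uv=cloud(rd,d,C);k=(abs(P[:,0]-.53)<.1)&(abs(P[:,1]+.15)<.1);g=P[k];print("  red gate",len(g),"top",np.median(g[g[:,2]>g[:,2].max()-.01],0),g.max(0),g.min(0)); np.save(f"{n}_red.npy",g)
T=np.vstack([np.load(f"{n}_track.npy") for n in("scene","side")])
T=T[T[:,2]>.045]
for n in("scene","side"):
    t=np.load(f"{n}_track.npy");t=t[t[:,2]>.045];print(n,cv2.minAreaRect(t[:,:2].astype(np.float32)))
```

```text
scene mark [199 170  40  30 745] enclosing (0.6114476323127747, -0.2406628131866455) 0.0788724273443222
  fit85 [ 0.6149 -0.2555]
  dish rim 105 [ 0.4542 -0.2577] ((0.47489622235298157, -0.22300922870635986), 0.10700713843107224)
  puck 0.84 [341. 238.] captop 50 [0.4379 0.2369 0.075 ] rgb [183.5  41.   38. ]
      disc [0.4337 0.2349] ((0.43454551696777344, 0.23505079746246338), 0.03087802790105343)
  puck 0.82 [362. 260.] captop 62 [0.4577 0.3574 0.0743] rgb [207.5 172.5  73. ]
      disc [0.4559 0.3576] ((0.45696118474006653, 0.3575213551521301), 0.03103312849998474)
  puck 0.61 [289. 198.] captop 39 [0.4535 0.0071 0.0758] rgb [211. 206. 202.]
      disc [0.4507 0.004 ] ((0.4503803849220276, 0.008491422049701214), 0.03186723589897156)
  puck 0.54 [318. 221.] captop 51 [0.4534 0.1332 0.0748] rgb [ 39.  65. 141.]
      disc [0.4528 0.1337] ((0.45378899574279785, 0.13501593470573425), 0.029932908713817596)
  red gate 55 top [ 0.5283 -0.1286  0.1168] [ 0.5707 -0.1191  0.1241] [ 0.5232 -0.1313  0.0651]
side mark [240 160  43  25 432] enclosing (0.6095236539840698, -0.24409303069114685)
[... 450 characters left out ...]
59572207927704), 0.030734388157725334)
  puck 0.65 [269. 228.] captop 75 [0.4487 0.0069 0.0762] rgb [223. 224. 225.]
      disc [0.4493 0.0035] ((0.4481968581676483, 0.0036926050670444965), 0.03219177946448326)
  puck 0.6 [246. 255.] captop 81 [0.4482 0.1388 0.0755] rgb [ 42.  89. 177.]
      disc [0.4492 0.135 ] ((0.44855016469955444, 0.13602039217948914), 0.03117336332798004)
  red gate 146 top [ 0.5205 -0.1304  0.1213] [ 0.5768 -0.1198  0.1257] [ 0.5146 -0.1363  0.0639]
scene ((0.6143848896026611, 0.041261881589889526), (0.4268091917037964, 0.1483173966407776), 79.92887115478516)
side ((0.5979434251785278, 0.03870326280593872), (0.4300348162651062, 0.14873310923576355), 85.26205444335938)
```

Run:
```python
import cv2
a=cv2.imread("pics/scene0.png")[140:280,180:330]
b=cv2.imread("pics/side0.png")[130:270,130:330]
a=cv2.resize(a,None,fx=2.6,fy=2.6,interpolation=2);b=cv2.resize(b,None,fx=2.0*1.0,fy=2.6,interpolation=2)
cv2.imwrite("pics/zoom.png",cv2.hconcat([a,b]))
```

```text
(no output)
```

View pics/zoom.png

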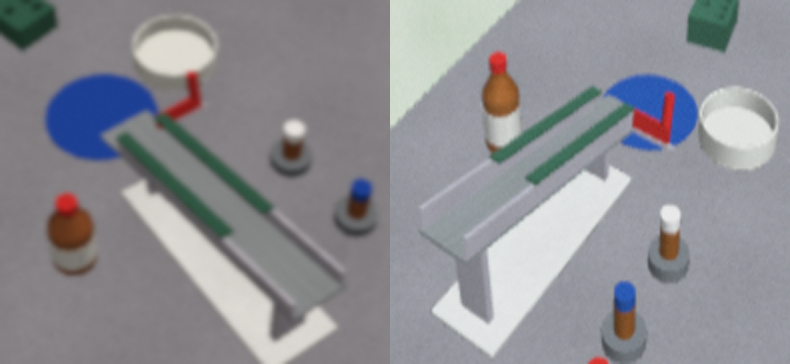

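```bash
python3 -m handwheel '[[0,2,4,4,10],[0,6,8,8,20],[0,10,13,12,30],[0,14,18,12,40],[0,18,23,12,50],[0,22,28,12,60],[0,26,33,12,68],[0,30,38,12,68]]'; python3 -m handwheel '[[1,3,5,0,0],[1,6,10,0,0],[1,6,10,0,0]]'
python3 - <<'E'
from h import *
p,d,C=shot("wrist","pics/w1.png");np.savez("w1.npz",p=p,d=d,K=C[0],D=C[1],T=C[2])
s=get_state();print(s["tcp_pos"],s["eef_rot"],s["joints"])
E
```

```text
time_s: 2.5
tcp_pos: [0.447, -0.293, 0.347]
eef_rot: [-179.9, -0.0, -98.0]
contact_force: [0.8, -1.1, 0.1]
gripper_width: 0.0878
gripper_force: 0.0
time_s: 2.88
tcp_pos: [0.5077, -0.1917, 0.3463]
eef_rot: [180.0, 0.0, -97.9]
contact_force: [-0.5, -0.5, 0.1]
gripper_width: 0.0628
gripper_force: 0.0
[ 0.50678667 -0.19314328  0.34638878] [ 1.79981798e+02  2.05309237e-05 -9.79497912e+01] [-1.53646068e-01  4.74367199e+00 -4.42882212e+00 -2.52152001e-03
 -8.08455367e+01 -7.79574359e+00]
```

View pics/w1.png

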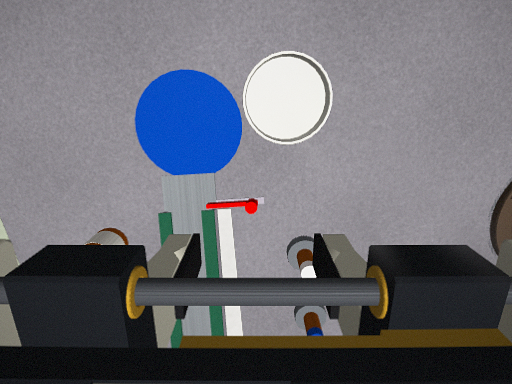

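The wrist view shows the whole mark at (188,122), the dish at (287,98), the knob at (251,207), the outlet lip at (163–217,175) and the green rails.

Run:
```python
from h import *
np.set_printoptions(precision=4,suppress=True)
z=np.load("w1.npz");p,d=z["p"],z["d"];C=(z["K"],z["D"],z["T"])
hsv=cv2.cvtColor(p,cv2.COLOR_RGB2HSV);H,S,V=[hsv[...,i].astype(int) for i in range(3)]
def big(m):
    n,l,st,_=cv2.connectedComponentsWithStats(m.astype(np.uint8));return l==1+st[1:,4].argmax()
def circ(Q):
    A=np.c_[2*Q[:,:2],np.ones(len(Q))];a=np.linalg.lstsq(A,(Q[:,:2]**2).sum(1),rcond=None)[0];return a[:2],np.sqrt(a[2]+a[0]**2+a[1]**2)
m=big((abs(H-110)<12)&(S>180)&(V>80));ct=max(cv2.findContours(m.astype(np.uint8),0,1)[0],key=len)[:,0]
ct=ct[ct[:,1]<165];print("mark",circ(onz(ct,0,C)))
P,uv=cloud(np.ones_like(d,bool),d,C)
k=(abs(P[:,2]-.036)<.004)&(abs(P[:,0]-.453)<.09)&(abs(P[:,1]+.26)<.09)
print("dish rim",k.sum(),circ(P[k]),cv2.minEnclosingCircle(P[k][:,:2].astype(np.float32)))
f=find("wrist","dish");ct=max(cv2.findContours(f["region"].astype(np.uint8),0,1)[0],key=len)[:,0];print("dish mask",circ(onz(ct,.036,C)))
red=((H<6)|(H>174))&(S>200)&(V>90);red[:180]=0
P,uv=cloud(red,d,C);t=P[:,2]>.112;print("knob top",t.sum(),P[t].mean(0),P[:,2].max(),"gate",P.min(0),P.max(0))
# rails
g=(H>60)&(H<90)&(S>80)&(V>40)&(V<150);
P,uv=cloud(g,d,C);k=(P[:,2]>.06)&(P[:,2]<.2);P,uv=P[k],uv[k]
a=np.polyfit(P[:,1],P[:,0],1);res=P[:,0]-np.polyval(a,P[:,1])
for sgn in(1,-1):
    q=P[res*sgn>0]
    # edges by y bins
    E=[]
    for y in np.arange(q[:,1].min()+.005,q[:,1].max()-.005,.005):
        w=q[abs(q[:,1]-y)<.003]
        if len(w)>5:E.append([y,w[:,0].min(),w[:,0].max(),np.median(w[:,2])])
    E=np.array(E);print(sgn,len(q),"y range",q[:,1].min(),q[:,1].max());
    for c in(1,2,3):print(np.polyfit(E[:,0],E[:,c],1),end=" ")
    print(E[[0,-1]])
# floor lip
P,uv=cloud(np.ones_like(d,bool),d,C);k=(P[:,2]>.03)&(P[:,2]<.1)&(P[:,0]>.56)&(P[:,0]<.67)&(P[:,1]<-.1)
print("lip",np.percentile(P[k],[0.5,2,50,99],axis=0))
```

```text
mark (array([ 0.6097, -0.2405]), np.float64(0.0836941312126886))
dish rim 837 (array([ 0.4531, -0.261 ]), np.float64(0.06236757439176679)) ((0.4528976380825043, -0.2606732249259949), 0.06506025791168213)
dish mask (array([ 0.4533, -0.2611]), np.float64(0.06326481662074358))
knob top 120 [ 0.5226 -0.1357  0.1209] 0.12354735611293577 gate [ 0.5153 -0.1427  0.0741] [ 0.5886 -0.1252  0.1235]
1 554 y range -0.13272714859704446 0.06961546997888929
[0.0666 0.6519] [0.0519 0.6643] [0.2149 0.1167] [[-0.1277  0.6402  0.6574  0.0892]
 [ 0.0623  0.6591  0.6713  0.1301]]
-1 1209 y range -0.12763650996179357 0.05673994093024892
[0.0751 0.5875] [0.0743 0.6048] [0.2148 0.1159] [[-0.1226  0.5786  0.5951  0.0895]
 [ 0.0474  0.5915  0.6084  0.1262]]
lip [[ 0.5628 -0.1757  0.0484]
 [ 0.5712 -0.1735  0.0492]
 [ 0.6178 -0.133   0.0583]
 [ 0.6577 -0.1008  0.0948]]
```

```bash
python3 -m handwheel '[[1,-3,-4,-3,4],[1,-5.4,-6.8,-8,8],[1,-5.4,-6.8,-14,8],[1,-5.4,-6.8,-20,8],[1,-5.4,-6.8,-26,8],[1,-5.4,-6.8,-31,8],[1,-5.4,-6.8,-32.8,8],[1,-5.4,-6.8,-32.8,8]]' 20; python3 -m handwheel '[[1,2,0.3,0,0],[1,3.5,0.5,0,0],[1,4.5,0.6,0,0],[1,6,0.8,0,0],[1,7.5,1,0,0],[1,9,1.2,0,0],[1,10.5,1.4,0,0],[1,12,1.6,0,0]]'
```

```text
time_s: 3.98
tcp_pos: [0.4503, -0.2637, 0.0173]
eef_rot: [179.8, 0.0, -90.3]
contact_force: [0.7, 0.2, 1.0]
gripper_width: 0.0007
gripper_force: 0.0
time_s: 4.97
tcp_pos: [0.573, -0.2466, 0.0185]
eef_rot: [180.0, -0.0, -90.1]
contact_force: [-2.3, -0.7, 1.8]
gripper_width: 0.0005
gripper_force: 1.1
```

```bash
python3 -m handwheel '[[1,1.5,0.2,0,0],[1,3,0.4,0,0],[1,4.5,0.6,0,0],[1,6,0.9,0,0],[1,7,1,0,0],[1,7.5,1.1,0,0],[1,7.5,1.1,0,0]]'; python3 -m handwheel '[[1,-0.6,0,0,0],[1,-1,0,2,0],[1,-1,0,6,0],[1,-1,0,12,0],[1,-3,-1,18,-4],[1,-7,-2,22,-4],[1,-12,-2,25,-4],[1,-12,-2,25,-4]]'
cat >> h.py <<'E'
def circ(Q):
    A=np.c_[2*Q[:,:2],np.ones(len(Q))];a=np.linalg.lstsq(A,(Q[:,:2]**2).sum(1),rcond=None)[0];return a[:2],np.sqrt(a[2]+a[0]**2+a[1]**2)
def dish(n="wrist",save=None):
    p,d,C=shot(n,save);f=find(n,"dish")
    if not f: return None
    P,_=cloud(f["region"],d,C);k=abs(P[:,2]-.036)<.005;return f["p"],circ(P[k]),P[k].mean(0),cv2.minEnclosingCircle(P[k][:,:2].astype(np.float32))
E
python3 - <<'E'
from h import *
print(dish("wrist","pics/w2.png"));print(get_state()["tcp_pos"])
E
```

```text
time_s: 5.85
tcp_pos: [0.6475, -0.2357, 0.0185]
eef_rot: [-180.0, 0.0, -90.1]
contact_force: [-1.3, 0.2, -0.4]
gripper_width: 0.0002
gripper_force: 0.0
time_s: 6.85
tcp_pos: [0.5253, -0.2565, 0.2747]
eef_rot: [-179.5, -0.1, -94.2]
contact_force: [0.5, 0.6, 0.4]
gripper_width: 0.0005
gripper_force: 0.0
(0.57, (array([ 0.60400725, -0.2367436 ]), np.float64(0.06257390944488349)), array([ 0.60595313, -0.2374344 ,  0.03499553]), ((0.6040979027748108, -0.23602215945720673), 0.06523668020963669))
[ 0.52659961 -0.255899    0.27075476]
```

View pics/w2.png

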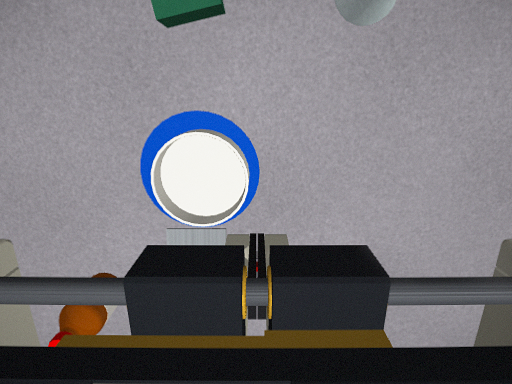

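Dish is within 7 mm of the mark centre, wholly on the blue. Now the gate.

```bash
python3 -m handwheel '[[1,-4,4,0,0],[1,-6.2,8,-4,0],[1,-6.2,12.2,-8,0],[1,-6.2,12.2,-13,0],[1,-6.2,12.2,-17.4,0],[1,-6.2,12.2,-17.4,0]]'; python3 -m handwheel '[[1,2,-0.15,0,0],[1,4,-0.3,0,0],[1,6,-0.45,0,0],[1,7.5,-0.55,0,0],[1,9,-0.65,0,0],[1,9.8,-0.7,0,0],[1,10.2,-0.7,0,0],[1,10.2,-0.7,0,0]]'
```

```text
time_s: 7.7
tcp_pos: [0.4626, -0.1336, 0.0914]
eef_rot: [179.5, -0.1, -94.1]
contact_force: [-0.0, 0.4, 0.7]
gripper_width: 0.0002
gripper_force: 0.0
time_s: 8.7
tcp_pos: [0.5547, -0.1411, 0.0943]
eef_rot: [178.7, -0.1, -94.3]
contact_force: [-43.3, 9.4, 35.6]
gripper_width: 0.0005
gripper_force: 24.0
```

```bash
python3 -m handwheel '[[1,-2.5,0,0,0],[1,-5,0,2,0],[1,-6,0,8,0],[1,-7,-3,14,0],[1,-7,-7,18,0],[1,-7,-7,18,0]]';  python3 - <<'E'
from h import *
np.set_printoptions(precision=4,suppress=True)
p,d,C=shot("wrist","pics/w3.png")
hsv=cv2.cvtColor(p,cv2.COLOR_RGB2HSV);H,S,V=[hsv[...,i].astype(int) for i in range(3)]
red=((H<6)|(H>174))&(S>200)&(V>90)
P,uv=cloud(red,d,C);k=(abs(P[:,1]+.135)<.04)&(P[:,0]<.7);P=P[k];t=P[:,2]>.112;print("knob top",t.sum(),P[t].mean(0),"gate",P.min(0),P.max(0))
E
```

```text
time_s: 9.45
tcp_pos: [0.4993, -0.2134, 0.2796]
eef_rot: [-179.5, -0.1, -94.3]
contact_force: [-0.5, 0.6, -1.9]
gripper_width: -0.0001
gripper_force: 0.0
knob top 80 [ 0.5766 -0.1436  0.1188] gate [ 0.5701 -0.1474  0.0604] [ 0.6449 -0.1246  0.1226]
```

View pics/w3.png

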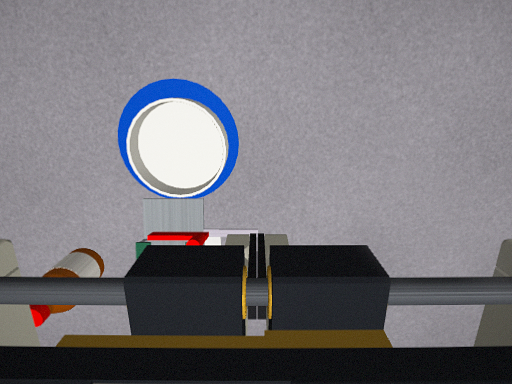

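```bash
python3 -m handwheel '[[1,-2,-2,0,0],[1,-4,-6,0,0],[1,-4,-10,0,0],[1,-4,-10,0,0]]'
python3 - <<'E'
from h import *
p,d,C=shot("wrist")
a=p[170:300,90:290,::-1];b=cv2.resize(a,None,fx=4,fy=4,interpolation=2);cv2.imwrite("pics/w4.png",b)
# track-frame lookups
u=np.array([.0712,.9975]);X=np.array([.9975,-.0712]);O=np.array([.6197,-.126])
hsv=cv2.cvtColor(p,cv2.COLOR_RGB2HSV);H,S,V=[hsv[...,i].astype(int) for i in range(3)]
red=((H<6)|(H>174))&(S>200)&(V>90)
P,uv=cloud(red,d,C);k=(abs(P[:,1]+.135)<.04)&(P[:,0]<.7);P=P[k];q=(P[:,:2]-O)@X;print("red x' range",q.min(),q.max(),"knob",q[P[:,2]>.112].mean())
P,uv=cloud(d>0,d,C);xx=(P[:,:2]-O)@X;yy=(P[:,:2]-O)@u
k=(abs(xx)<.06)&(P[:,2]>.04)&(yy<-.02)&(yy>-.06)&(P[:,2]<.1)
print("lip x' range",np.percentile(xx[k],[.5,50,99.5]),"n",k.sum(),P[k][:,2].min(),P[k][:,2].max())
for z0,z1 in((.04,.062),(.068,.1)):
    m=k&(P[:,2]>z0)&(P[:,2]<z1);print(z0,m.sum(),np.percentile(xx[m],[0,5,50,95,100]) if m.sum() else "")
E
```

```text
time_s: 10.0
tcp_pos: [0.4567, -0.3121, 0.2733]
eef_rot: [179.9, 0.0, -94.3]
contact_force: [-0.1, 0.3, -0.4]
gripper_width: 0.0002
gripper_force: 0.0
red x' range 0.02499943344355773 0.025660547306975787 knob nan
lip x' range [0.02813253 0.03411512 0.03784215] n 46 0.04582533663542243 0.05203810033480283
0.04 46 [0.02809323 0.02940105 0.03411512 0.03709503 0.03798635]
0.068 0 <stdin>:8: RuntimeWarning: Mean of empty slice.
  ret = ret.dtype.type(ret / rcount)
```

View pics/w4.png

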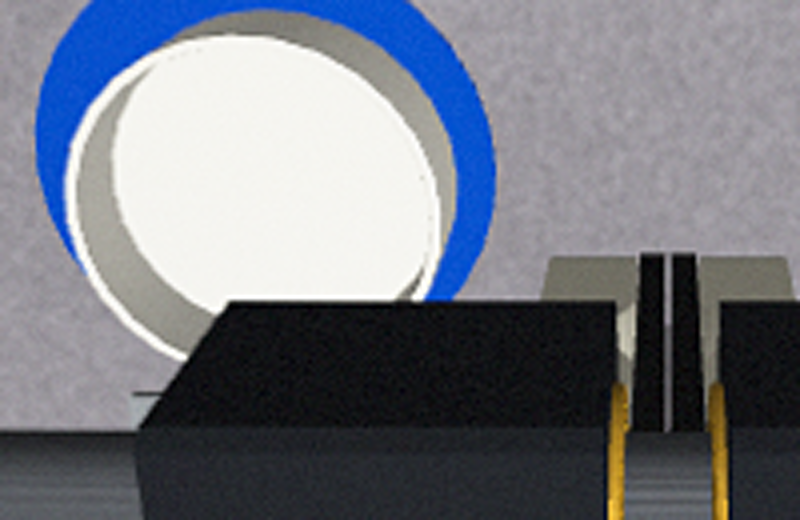

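```bash
python3 -m handwheel '[[0,2,5,2,0],[0,4,10,4,0],[0,6,15,4,0],[0,8,20,4,0],[0,9,22,4,0],[0,9,22,4,0]]'
python3 - <<'E'
from h import *
p,d,C=shot("wrist")
np.savez("w5.npz",p=p,d=d,K=C[0],D=C[1],T=C[2])
cv2.imwrite("pics/w5.png",cv2.resize(p[:260,60:330,::-1],None,fx=2.3,fy=2.3,interpolation=2))
u=np.array([.0712,.9975]);X=np.array([.9975,-.0712]);O=np.array([.6197,-.126])
hsv=cv2.cvtColor(p,cv2.COLOR_RGB2HSV);H,S,V=[hsv[...,i].astype(int) for i in range(3)]
red=((H<6)|(H>174))&(S>200)&(V>90)
P,uv=cloud(red,d,C);k=(abs(P[:,1]+.135)<.04)&(P[:,0]<.7);P=P[k];q=(P[:,:2]-O)@X;print("red x' range",q.min(),q.max(),"knob",q[P[:,2]>.112].mean())
P,uv=cloud(d>0,d,C);xx=(P[:,:2]-O)@X;yy=(P[:,:2]-O)@u
k=(abs(xx)<.06)&(P[:,2]>.04)&(yy<-.015)&(yy>-.06)&(P[:,2]<.1)
print("lip x' range",np.percentile(xx[k],[.5,50,99.5]),"n",k.sum(),P[k][:,2].min(),P[k][:,2].max())
for z0,z1 in((.04,.062),(.068,.1)):
    m=k&(P[:,2]>z0)&(P[:,2]<z1);print(z0,m.sum(),np.percentile(xx[m],[0,5,50,95,100]) if m.sum() else "")
E
```

```text
time_s: 10.8
tcp_pos: [0.5473, -0.0886, 0.314]
eef_rot: [179.9, -0.0, -94.0]
contact_force: [-0.0, -1.1, 0.2]
gripper_width: 0.0549
gripper_force: 0.0
red x' range -0.04848328268371823 0.02501795666650538 knob -0.0408101656596623
lip x' range [-0.04116146 -0.00110218  0.03828382] n 1614 0.04687377143564175 0.05898731965690446
0.04 1614 [-0.04129377 -0.03725781 -0.00110218  0.03481275  0.03885097]
0.068 0
```

View pics/w5.png

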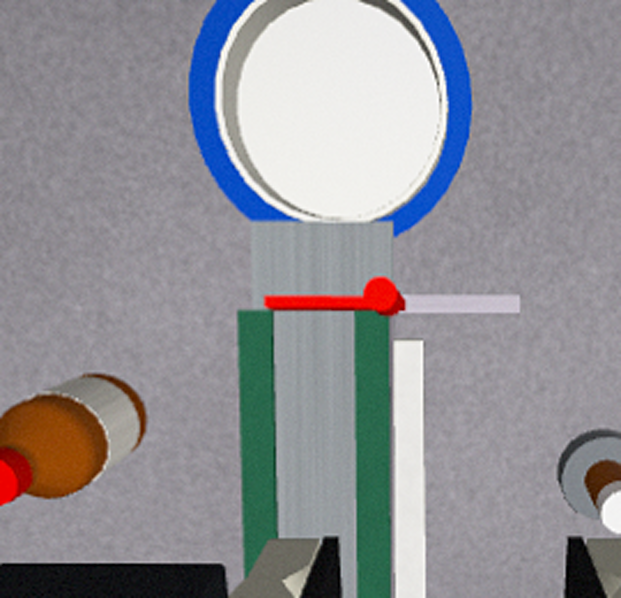

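```bash
python3 -m handwheel '[[1,-3,-3,0,0],[1,-4.5,-5,-3,0],[1,-4.5,-5,-8,0],[1,-4.5,-5,-14,0],[1,-4.5,-5,-19,0],[1,-4.5,-5,-20.6,0],[1,-4.5,-5,-20.6,0]]'; python3 -m handwheel '[[1,2,-0.1,0,0],[1,3.5,-0.2,0,0],[1,4.5,-0.3,0,0],[1,4.9,-0.3,0,0],[1,4.9,-0.3,0,0]]';  python3 -m handwheel '[[1,0.2,0,0,0],[1,0.4,0,0,0],[1,0.4,0,0,0]]'
```

```text
time_s: 11.72
tcp_pos: [0.5006, -0.1417, 0.1073]
eef_rot: [179.8, -0.0, -94.2]
contact_force: [0.5, 0.1, 1.0]
gripper_width: 0.0022
gripper_force: 0.0
time_s: 12.35
tcp_pos: [0.5509, -0.1438, 0.1085]
eef_rot: [180.0, 0.0, -94.2]
contact_force: [-0.8, 0.4, -0.7]
gripper_width: 0.0009
gripper_force: 0.0
time_s: 12.72
tcp_pos: [0.5545, -0.1438, 0.1085]
eef_rot: [179.9, -0.0, -94.1]
contact_force: [-2.9, -0.0, 0.1]
gripper_width: 0.0003
gripper_force: 1.1
```

```bash
python3 -m handwheel '[[1,0.2,0,0,0],[1,0.4,0,0,0],[1,0.4,0,0,0]]'; python3 -m handwheel '[[1,0.2,0,0,0],[1,0.4,0,0,0],[1,0.4,0,0,0]]'
```

```text
time_s: 13.1
tcp_pos: [0.5549, -0.144, 0.108]
eef_rot: [179.6, -0.0, -94.2]
contact_force: [-14.0, 1.3, 8.7]
gripper_width: 0.0004
gripper_force: 6.8
time_s: 13.48
tcp_pos: [0.5552, -0.1443, 0.1076]
eef_rot: [179.2, -0.1, -94.2]
contact_force: [-25.2, 2.7, 17.2]
gripper_width: 0.0005
gripper_force: 12.4
```

Stops hard at the same place with only the knob touched, and the guide bar length agrees: the gate is shut. Next, a look at the loading end and the pucks.

```bash
python3 -m handwheel '[[1,-4,0,0,0],[1,-6,0,4,0],[1,-6,0,10,0],[0,-6,4,16,0],[0,-6,10,20,0],[0,-5,16,22,0],[0,-4,22,22,0],[0,-3.5,28,22,0]]'; python3 -m handwheel '[[0,0,6,0,0],[0,0,12,0,0],[0,0,16.5,0,0],[0,0,16.5,0,0]]';cat >> h.py <<'E'
u=np.array([.0712,.9975]);X=np.array([.9975,-.0712]);O=np.array([.6197,-.126])
S12,C12=np.sin(np.radians(12)),np.cos(np.radians(12))
def totrack(P):
    P=np.atleast_2d(P);h=P[:,:2]-O;x=h@X;a=h@u;z=P[:,2]-.06
    return np.c_[x,a*C12+z*S12,-a*S12+z*C12]
def toworld(Q):
    Q=np.atleast_2d(Q);a=Q[:,1]*C12-Q[:,2]*S12;z=.06+Q[:,1]*S12+Q[:,2]*C12
    return np.c_[O+Q[:,:1]*X+a[:,None]*u,z]
def pucks(n,save=None):
    p,d,C=shot(n,save);out=[]
    for L in finder.cut_out(n,"puck0"):
        P,uv=cloud(L["region"],d,C)
        if L["p"]<.3 or len(P)<60: continue
        z=P[:,2].max() if len(P) else 0
        zt=np.percentile(P[:,2],97);t=(P[:,2]>zt-.006);c=p[uv[t][:,1],uv[t][:,0]]
        ctr,_=cv2.minEnclosingCircle(P[t][:,:2].astype(np.float32))
        out.append((round(L["p"],2),np.round(ctr,4),round(zt,4),np.median(c,0),np.round(totrack(P[t].mean(0))[0],4)))
    return out,(p,d,C)
E
python3 - <<'E'
from h import *
np.set_printoptions(precision=4,suppress=True)
o,(p,d,C)=pucks("wrist","pics/w6.png")
for a in o:print(*a)
P,uv=cloud(d>0,d,C);Q=totrack(P)
for y in(.06,.1,.15,.2,.27,.3,.33,.36):
    k=(abs(Q[:,1]-y)<.008)&(abs(Q[:,0])<.06)
    f=k&(abs(Q[:,2])<.006);w=k&(Q[:,2]>.018)&(Q[:,2]<.034)
    print(y,"floor",f.sum(),np.percentile(Q[f,0],[1,99]) if f.sum()>9 else "",np.median(Q[f,2]),"wall/rail",np.percentile(Q[w,0],[1,99]) if w.sum()>9 else "")
E
```

```text
time_s: 14.48
tcp_pos: [0.5271, 0.1245, 0.3295]
eef_rot: [-179.9, 0.1, -94.1]
contact_force: [0.9, -0.8, -0.6]
gripper_width: 0.045
gripper_force: 0.0
time_s: 14.98
tcp_pos: [0.5264, 0.2903, 0.3272]
eef_rot: [180.0, -0.0, -94.0]
contact_force: [0.9, -1.0, -0.3]
gripper_width: 0.0842
gripper_force: 0.0
0.74 [0.4299 0.2363] 0.0766 [231.   10.    1.5] [-0.2147  0.3438 -0.0572]
0.74 [0.4502 0.135 ] 0.0767 [ 14.  72. 181.] [-0.1874  0.2464 -0.0365]
0.7 [0.4538 0.3576] 0.0764 [236. 203.   0.] [-0.1995  0.4627 -0.0827]
0.06 floor 0  nan wall/rail 
0.1 floor 0  nan wall/rail 
0.15 floor 0  nan wall/rail 
0.2 floor 0  nan wall/rail 
0.27 floor 967 [-0.0414  0.0333] -0.00021260382919797982 wall/rail [-0.0415  0.039 ]
0.3 floor 924 [-0.0403  0.0338] -0.0002990406436989071 wall/rail [-0.0414  0.0385]
0.33 floor 906 [-0.0404  0.0337] -0.00028986167343287433 wall/rail [-0.0405  0.0397]
0.36 floor 873 [-0.0405  0.0336] -0.0002855786829753376 wall/rail [-0.0407  0.0395]
  return _methods._mean(a, axis=axis, dtype=dtype,
  ret = ret.dtype.type(ret / rcount)
```

View pics/w6.png

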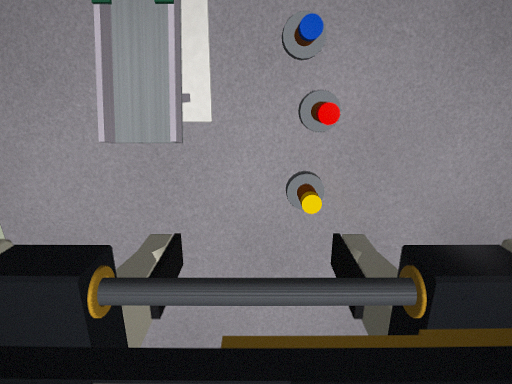

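The view shows the load area straight at (137,90), and blue (311,27), red (328,113) and yellow (311,204). The track model holds to under 1 mm. Picking red.

```bash
python3 -m handwheel '[[0,-4,-2,-4,0],[0,-8,-5,-9,0],[0,-9.7,-5.5,-15,0],[0,-9.7,-5.5,-18,0],[0,-9.7,-5.5,-18,0],[0,-9.7,-5.5,-18,0]]' 20; python3 -c "
from plant import get_state as g;print(g()['tcp_pos'])"
```

```text
time_s: 15.82
tcp_pos: [0.431, 0.2326, 0.1501]
eef_rot: [-179.9, 0.1, -94.2]
contact_force: [0.6, -0.2, 0.2]
gripper_width: 0.0876
gripper_force: 0.0
[0.43097636 0.23259759 0.15011392]
```

```bash
python3 -m handwheel '[[0,-0.1,0.4,-5,0],[0,-0.1,0.4,-9,0],[0,-0.1,0.4,-10.3,0],[1,-0.1,0.4,-10.3,0],[1,-0.1,0.4,-10.3,0],[1,-0.1,0.4,-10.3,0],[1,-0.1,0.4,-10.3,0],[1,-0.1,0.4,-8,0]]' 20; python3 -m handwheel '[[1,0,0,5,0],[1,0,0,11,0],[1,0,0,17,0],[1,0,0,17,0]]'; python3 -c "
from h import *
print(get_state()['tcp_pos'],toworld([[-.001,.31,0],[-.001,.31,.064],[-.001,.34,0]]))"
```

```text
time_s: 16.82
tcp_pos: [0.4279, 0.2354, 0.0677]
eef_rot: [179.9, -0.1, -94.2]
contact_force: [0.1, -1.0, 0.6]
gripper_width: 0.0432
gripper_force: 0.0
time_s: 17.32
tcp_pos: [0.4306, 0.238, 0.2439]
eef_rot: [-179.6, 0.4, -94.1]
contact_force: [-0.2, 1.1, -0.6]
gripper_width: 0.0032
gripper_force: 0.0
[0.43064106 0.23795301 0.24392527] [[0.64029217 0.17653889 0.12445262]
 [0.63934476 0.16326581 0.18705407]
 [0.6423815  0.20580996 0.13068997]]
```

Lifted before the fingers closed; redo with more closing time.

```bash
python3 -m handwheel '[[0,0,0,0,0],[0,0,0,-4,0],[0,0,0,-8,0],[0,0,0,-8,0],[0,0,0,-8,0],[0,0,0,-8,0],[0,0,0,-8,0],[0,0,0,-8,0]]'
python3 - <<'E'
from h import *
o,_=pucks("scene")
for a in o:print(*a)
print(get_state()["tcp_pos"])
E
```

```text
time_s: 18.32
tcp_pos: [0.4288, 0.2364, 0.1589]
eef_rot: [-180.0, 0.1, -94.1]
contact_force: [1.0, -0.6, 0.5]
gripper_width: 0.0783
gripper_force: 0.0
0.74 [0.5012 0.0139] 0.077 [216. 211. 208.] [-0.1268  0.132  -0.0125]
0.69 [0.4568 0.3578] 0.0768 [211. 176.  74.] [-0.1956  0.4642 -0.0836]
0.68 [0.4545 0.1345] 0.0778 [ 38.5  66.5 143. ] [-0.1839  0.2461 -0.0359]
0.61 [0.436 0.238] 0.0781 [197.  42.  39.] [-0.2096  0.3463 -0.0566]
0.38 [0.6454 0.2013] 0.1531 [140. 135. 139.] [0.0024 0.3515 0.0221]
[0.42873627 0.23626483 0.15859233]
```

```bash
python3 -m handwheel '[[0,0.1,0,-5,0],[0,0.1,0,-9.5,0],[0,0.1,0,-11.2,0],[1,0.1,0,-11.2,0],[1,0.1,0,-11.2,0],[1,0.1,0,-11.2,0],[1,0.1,0,-11.2,0],[1,0.1,0,-11.2,0]]' 20; python3 -m handwheel '[[1,0,0,0,0],[1,0,0,0,0],[1,0,0,0,0],[1,0,0,2,0]]';  python3 -m handwheel '[[1,0,0,5,0],[1,0,0,11,0],[1,0,0,17,0],[1,0,0,17,0]]'; python3 -c "
from h import *
print(get_state()['tcp_pos'])"
```

```text
time_s: 19.42
tcp_pos: [0.4298, 0.2364, 0.0467]
eef_rot: [-180.0, 0.0, -94.1]
contact_force: [0.7, -0.1, -0.1]
gripper_width: 0.043
gripper_force: 0.0
time_s: 19.92
tcp_pos: [0.4286, 0.2351, 0.0651]
eef_rot: [179.9, -0.2, -94.2]
contact_force: [0.1, -0.1, -2.3]
gripper_width: 0.0276
gripper_force: 20.0
time_s: 20.42
tcp_pos: [0.4315, 0.2379, 0.241]
eef_rot: [-179.7, 0.4, -94.1]
contact_force: [1.2, -0.1, -3.5]
gripper_width: 0.0277
gripper_force: 20.0
[0.43146092 0.23787092 0.2410193 ]
```

```bash
python3 -m handwheel '[[1,5.5,-1.5,0,0],[1,11,-3,0,0],[1,16.5,-4.5,0,0],[1,20.9,-6.1,0,0],[1,20.9,-6.1,0,0],[1,20.9,-6.1,0,0],[1,20.9,-6.1,0,0]]'; python3 -c "
from h import *
print(get_state()['tcp_pos'],totrack(get_state()['tcp_pos']))"
```

```text
time_s: 21.3
tcp_pos: [0.6377, 0.1756, 0.236]
eef_rot: [180.0, -0.0, -94.1]
contact_force: [0.0, -0.2, -1.7]
gripper_width: 0.0276
gripper_force: 20.0
[0.63772019 0.17556024 0.23600424] [[-0.00349595  0.33208134  0.10935021]]
```

```bash
python3 -m handwheel '[[1,0.25,0,-2,0],[1,0.25,0,-4,0],[1,0.25,0,-5.4,0],[1,0.25,-0.2,-6,0],[1,0.25,-0.5,-6.4,0],[1,0.25,-0.8,-6.8,0],[1,0.25,-0.8,-6.8,0]]' 10; python3 -c "
from h import *
print(get_state()['tcp_pos'],totrack(get_state()['tcp_pos']))"
```

```text
time_s: 22.18
tcp_pos: [0.642, 0.166, 0.1703]
eef_rot: [-179.9, -0.0, -94.1]
contact_force: [-1.5, -4.4, 4.8]
gripper_width: 0.0279
gripper_force: 10.0
[0.6419844  0.16601918 0.17034146] [[0.00143692 0.30941702 0.04703794]]
```

```bash
python3 -m handwheel '[[1,-0.3,-1,-0.3,0],[1,-0.4,-3,-0.75,0],[1,-0.55,-5,-1.15,0],[1,-0.7,-7,-1.6,0],[1,-0.85,-9,-2,0],[1,-1,-11,-2.45,0],[1,-1.15,-13,-2.85,0],[1,-1.15,-13,-2.85,0]]' ; python3 -c "
from h import *
print(get_state()['tcp_pos'],totrack(get_state()['tcp_pos']))"
```

```text
time_s: 23.18
tcp_pos: [0.6303, 0.036, 0.1408]
eef_rot: [-179.9, 0.0, -94.2]
contact_force: [1.6, -0.6, 2.5]
gripper_width: 0.0278
gripper_force: 10.0
[0.63033812 0.03597055 0.14081491] [[-0.00092078  0.17557828  0.04530005]]
```

```bash
python3 -m handwheel '[[1,-0.1,-2,-0.43,0],[1,-0.28,-4,-0.85,0],[1,-0.42,-6,-1.28,0],[1,-0.56,-8,-1.7,0],[1,-0.7,-10,-2.13,0],[1,-0.85,-12,-2.55,0],[1,-0.92,-13,-2.77,0],[1,-0.92,-13,-2.77,0]]' ; python3 -m handwheel '[[1,0,-0.5,-0.1,0],[1,-0.05,-1,-0.2,0],[1,-0.05,-1.4,-0.3,0],[1,-0.05,-1.4,-0.3,0]]' ;python3 -c "
from h import *
print(get_state()['tcp_pos'],totrack(get_state()['tcp_pos']))"
```

```text
time_s: 24.18
tcp_pos: [0.6214, -0.0932, 0.113]
eef_rot: [-179.9, 0.0, -94.2]
contact_force: [0.8, -0.8, 3.5]
gripper_width: 0.0279
gripper_force: 10.0
time_s: 24.68
tcp_pos: [0.6211, -0.1063, 0.1102]
eef_rot: [-179.9, 0.0, -94.1]
contact_force: [0.5, 0.6, 6.8]
gripper_width: 0.0275
gripper_force: 10.0
[ 0.62108804 -0.10634126  0.11018933] [[-1.51296362e-05  2.97126923e-02  4.49949611e-02]]
```

```bash
python3 -m handwheel '[[1,0,-0.2,-0.02,0],[1,0,-0.4,-0.05,0],[1,0,-0.6,-0.08,0],[1,0,-0.6,-0.08,0]]' ;python3 -c "
from h import *
print(get_state()['tcp_pos'],totrack(get_state()['tcp_pos']))"
```

```text
time_s: 25.18
tcp_pos: [0.6208, -0.1122, 0.109]
eef_rot: [-179.9, 0.0, -94.1]
contact_force: [0.3, 1.7, 5.3]
gripper_width: 0.0275
gripper_force: 10.0
[ 0.62080011 -0.1121557   0.10904312] [[0.00011164 0.02378117 0.04508393]]
```

```bash
python3 -m handwheel '[[1,0,-0.2,0,0],[1,0,-0.4,0,0],[1,0,-0.4,0,0]]' ;python3 -c "
from h import *
print(get_state()['tcp_pos'],totrack(get_state()['tcp_pos']))"
```

```text
time_s: 25.55
tcp_pos: [0.6209, -0.1154, 0.1094]
eef_rot: [-179.9, 0.1, -94.1]
contact_force: [-1.0, 5.6, 8.4]
gripper_width: 0.0272
gripper_force: 10.0
[ 0.62088647 -0.115392    0.10937061] [[0.00042821 0.02069761 0.04607417]]
```

```bash
python3 -m handwheel '[[0.5,0,0.2,0,0],[0.5,0,0.2,0,0],[0.5,0,0.2,0,0],[0.5,0,0.2,0,0],[0.5,0,0.4,5,0],[0.5,0,3,11,0],[0.5,0,8,15,0],[0.5,0,12,19,0]]' ;python3 - <<'E'
from h import *
np.set_printoptions(precision=4,suppress=True)
for n in("wrist","scene","side"):
    o,(p,d,C)=pucks(n,f"pics/a_{n}.png")
    print(n)
    for a in o:print(*a)
    if n=="wrist":
        P,_=cloud(d>0,d,C);Q=totrack(P);k=(abs(Q[:,0])<.02)&(Q[:,2]>.066)&(Q[:,2]<.085)&(Q[:,1]>-.1);print(k.sum(),Q[k].mean(0) if k.sum() else "")
print(get_state()["tcp_pos"])
E
```

```text
time_s: 26.55
tcp_pos: [0.6196, 0.0042, 0.2997]
eef_rot: [-180.0, 0.0, -94.2]
contact_force: [0.6, 0.4, 0.4]
gripper_width: 0.0439
gripper_force: 0.0
wrist
0.81 [0.4513 0.1273] 0.0754 [ 25.  85. 206.] [-0.1857  0.2357 -0.0354]
0.79 [0.5008 0.0129] 0.0765 [248. 248. 247.] [-0.1279  0.13   -0.0118]
0.75 [ 0.6207 -0.1113] 0.1428 [247.   5.   0.] [-0.0001  0.0313  0.0756]
800 [-0.0001  0.0312  0.0753]
scene
0.82 [0.457  0.3586] 0.0762 [228. 191.  80.] [-0.1952  0.4637 -0.0837]
0.65 [0.5029 0.0168] 0.0774 [231. 228. 225.] [-0.1257  0.134  -0.0129]
0.64 [0.4588 0.1372] 0.0771 [ 32.  68. 148.] [-0.1783  0.2487 -0.0364]
0.54 [ 0.622  -0.1099] 0.1423 [184.  40.  40.] [0.0017 0.0345 0.0756]
side
0.95 [0.5021 0.0136] 0.0781 [218. 219. 221.] [-0.129   0.1319 -0.0109]
0.68 [0.4524 0.3572] 0.077 [214. 184.  62.] [-0.2011  0.4641 -0.0829]
0.68 [0.4504 0.1334] 0.0778 [ 42.  85. 165.] [-0.1878  0.2465 -0.0357]
0.58 [ 0.6179 -0.1092] 0.1435 [186.  44.  40.] [-0.0047  0.0358  0.076 ]
[0.6194 0.0029 0.2972]
```

View pics/a_wrist.png

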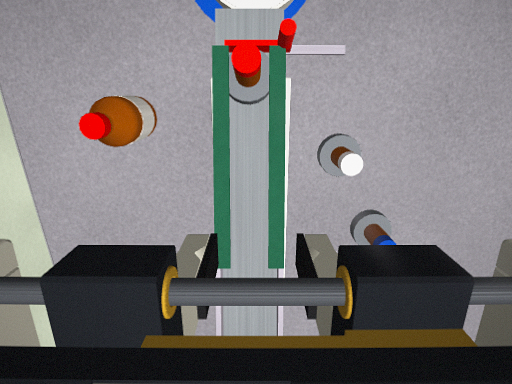

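Red rests flat at y' = 31 mm against the gate (cap at (246,60)). White was knocked towards the track, so I take it with the gripper turned 90° to keep the body clear of the rails.

```bash
python3 -m handwheel '[[0,-3,0,0,10],[0,-6,0,-2,20],[0,-9,1,-4,30],[0,-11.8,1,-7,40],[0,-11.8,1,-10,50],[0,-11.8,1,-12,60],[0,-11.8,1,-14,70],[0,-11.8,1,-15,80]]'; python3 -m handwheel '[[0,0,0,0,10],[0,0,0,0,10],[0,0,0,0,10],[0,0,0,0,10]]'
python3 - <<'E'
from h import *
for n in("side","scene"):
    for a in pucks(n)[0]:print(*a)
print(get_state()["tcp_pos"],get_state()["joints"])
E
```

```text
time_s: 27.85
tcp_pos: [0.5005, 0.0118, 0.146]
eef_rot: [179.9, 0.2, -13.9]
contact_force: [0.8, 0.6, 1.1]
gripper_width: 0.0875
gripper_force: 0.0
time_s: 28.35
tcp_pos: [0.5019, 0.013, 0.1482]
eef_rot: [180.0, 0.0, -4.3]
contact_force: [-0.7, 0.5, 1.4]
gripper_width: 0.0875
gripper_force: 0.0
0.96 [0.4506 0.1343] 0.0775 [ 43.  87. 171.] [-0.1881  0.2463 -0.0359]
0.94 [0.5006 0.014 ] 0.0778 [224. 225. 226.] [-0.1293  0.1314 -0.0113]
0.77 [0.4523 0.3576] 0.0769 [219. 191.  64.] [-0.2023  0.4638 -0.0828]
0.74 [0.5022 0.0127] 0.0775 [217. 212. 210.] [-0.1274  0.1318 -0.012 ]
0.71 [0.4535 0.1346] 0.0775 [ 41.  70. 150.] [-0.1836  0.2464 -0.0365]
0.61 [ 0.6219 -0.1092] 0.1433 [179.  38.  37.] [0.0015 0.0347 0.0754]
0.51 [0.4571 0.3599] 0.0778 [223.  186.5  77. ] [-0.1959  0.465  -0.0826]
[0.50198465 0.01321941 0.14835829] [ 2.39633648e+01  8.18288042e+00 -2.71144077e+01  4.31144175e-04
 -5.46901623e+01  6.18472152e+01]
```

```bash
python3 -m handwheel '[[0,-0.1,0,-5,0],[0,-0.1,0,-9,0],[0,-0.1,0,-10.2,0],[1,-0.1,0,-10.2,0],[1,-0.1,0,-10.2,0],[1,-0.1,0,-10.2,0],[1,-0.1,0,-10.2,0],[1,-0.1,0,-10.2,0]]' 20; python3 -m handwheel '[[1,0,0,0,0],[1,0,0,0,0],[1,0,0,0,0],[1,0,0,2,0],[1,0,0,6,-8],[1,0,1,12,-18],[1,0,3,17,-28],[1,0,6,19,-38]]';  python3 -m handwheel '[[1,2,3,0,-10],[1,6,6,0,-20],[1,10,8,0,-30],[1,13,9,0,-40],[1,13.5,10,0,-52],[1,13.5,10,0,-52],[1,13.5,10,0,-52]]'; python3 -c "
from h import *
print(get_state()['tcp_pos'],totrack(get_state()['tcp_pos']))"
```

```text
time_s: 29.55
tcp_pos: [0.5012, 0.0133, 0.0467]
eef_rot: [-180.0, -0.0, -4.1]
contact_force: [-0.9, -0.2, 0.2]
gripper_width: 0.0432
gripper_force: 0.0
time_s: 30.55
tcp_pos: [0.5019, 0.0737, 0.2396]
eef_rot: [-179.8, -0.1, -42.5]
contact_force: [0.5, 0.8, -2.0]
gripper_width: 0.0275
gripper_force: 20.0
time_s: 31.42
tcp_pos: [0.6354, 0.1729, 0.2361]
eef_rot: [180.0, -0.0, -93.9]
contact_force: [0.3, 0.1, -0.9]
gripper_width: 0.0277
gripper_force: 20.0
[0.63541315 0.17286583 0.2360508 ] [[-0.00560538  0.3293014   0.10998871]]
```

```bash
python3 -m handwheel '[[1,0.35,0.2,-1,0],[1,0.35,0.2,-2,0],[1,0.35,0.2,-2,0]]'; python3 -c "
from h import *
print(get_state()['tcp_pos'],totrack(get_state()['tcp_pos']))"
```

```text
time_s: 31.8
tcp_pos: [0.6386, 0.1748, 0.2148]
eef_rot: [179.9, -0.1, -94.1]
contact_force: [0.1, -0.1, -0.1]
gripper_width: 0.0277
gripper_force: 20.0
[0.63864595 0.17476798 0.21480326] [[-0.0025161   0.32696487  0.08876313]]
```

```bash
python3 -m handwheel '[[1,0.15,0,-2,0],[1,0.15,0,-3.3,0],[1,0.15,-0.2,-3.9,0],[1,0.15,-0.5,-4.3,0],[1,0.15,-0.8,-4.6,0],[1,0.15,-0.8,-4.6,0]]' 10; python3 -c "
from h import *
print(get_state()['tcp_pos'],totrack(get_state()['tcp_pos']))"
```

```text
time_s: 32.55
tcp_pos: [0.6416, 0.1665, 0.1716]
eef_rot: [-179.9, -0.0, -94.2]
contact_force: [-1.3, -2.8, 4.7]
gripper_width: 0.0277
gripper_force: 10.0
[0.64157129 0.16646068 0.17160262] [[0.00099341 0.31008123 0.04818609]]
```

Seated. Drag to the first puck (target TCP y' ≈ 84 mm), total about 22 cm.

```bash
python3 -m handwheel '[[1,-0.3,-1,-0.35,0],[1,-0.4,-3,-0.8,0],[1,-0.5,-5,-1.2,0],[1,-0.65,-7,-1.65,0],[1,-0.8,-9,-2.1,0],[1,-0.95,-11,-2.5,0],[1,-1.1,-13,-2.95,0],[1,-1.1,-13,-2.95,0]]' ; python3 -m handwheel '[[1,-0.15,-2,-0.43,0],[1,-0.28,-4,-0.85,0],[1,-0.42,-6,-1.28,0],[1,-0.5,-7,-1.5,0],[1,-0.55,-7.5,-1.6,0],[1,-0.55,-7.5,-1.6,0]]' ;python3 -c "
from h import *
print(get_state()['tcp_pos'],totrack(get_state()['tcp_pos']))"
```

```text
time_s: 33.55
tcp_pos: [0.6289, 0.0353, 0.1396]
eef_rot: [179.9, -0.1, -94.2]
contact_force: [-0.9, -0.1, -0.2]
gripper_width: 0.0058
gripper_force: 0.0
time_s: 34.3
tcp_pos: [0.6245, -0.038, 0.1248]
eef_rot: [-180.0, -0.0, -94.2]
contact_force: [-0.5, 0.3, 0.9]
gripper_width: 0.0009
gripper_force: 0.0
[ 0.6245075  -0.03800308  0.12479529] [[-0.0014699   0.0996653   0.04505834]]
```

Grip slackened and the puck was left behind. Look.

```bash
python3 -m handwheel '[[1,0,0,5,0],[1,0,0,11,0],[1,0,6,17,0],[1,0,12,21,0],[1,0,18,21,0],[1,0,24,21,0],[1,0,28,21,0],[1,0,28,21,0]]'
python3 - <<'E'
from h import *
for n in("wrist","scene","side"):
    for a in pucks(n,f"pics/b_{n}.png")[0]:print(*a)
print(get_state()["tcp_pos"])
E
```

```text
time_s: 35.3
tcp_pos: [0.6237, 0.2471, 0.3338]
eef_rot: [179.9, -0.0, -93.8]
contact_force: [-0.5, 0.2, -0.1]
gripper_width: 0.0007
gripper_force: 0.0
0.97 [0.4539 0.3569] 0.0764 [245. 223.   0.] [-0.1991  0.4615 -0.0824]
0.69 [0.4505 0.1345] 0.0765 [ 10.  82. 204.] [-0.1866  0.2459 -0.0366]
0.67 [0.6357 0.1203] 0.1733 [128. 132. 138.] [-0.002   0.2605  0.0579]
0.87 [0.4581 0.3577] 0.0775 [221. 185.  78.] [-0.1961  0.4642 -0.0826]
0.61 [0.6366 0.1212] 0.1735 [93. 95. 95.] [0.0003 0.2624 0.0577]
0.49 [0.5413 0.196 ] 0.075 [ 49.  69. 124.] [-0.1755  0.2605 -0.0284]
0.47 [ 0.6241 -0.1079] 0.1434 [181.   38.   36.5] [0.0024 0.0361 0.0752]
0.92 [0.6332 0.1211] 0.1732 [111. 118. 120.] [-0.0043  0.2619  0.058 ]
0.83 [0.4492 0.1353] 0.0776 [ 42.  87. 172.] [-0.189   0.2476 -0.036 ]
0.73 [ 0.6189 -0.1134] 0.143 [186.5  47.   45. ] [-0.0022  0.0334  0.0759]
0.58 [0.4532 0.3566] 0.0766 [219.  190.5  64. ] [-0.2009  0.4634 -0.0828]
[0.62458774 0.2411846  0.33521891]
```

View pics/b_wrist.png

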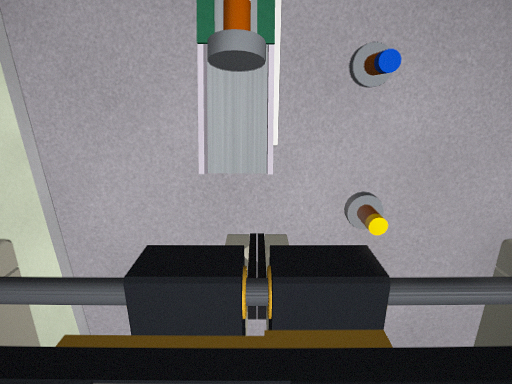

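White has toppled: its disc stands on edge at (236,50) with the vial pointing downhill. I'll measure it, lift it out by the disc rim (closing along the slope), and re-stand it on the bench.

Run:
```python
from h import *
np.set_printoptions(precision=4,suppress=True)
for n in("wrist","scene","side"):
    p,d,C=shot(n);P,uv=cloud(d>0,d,C);Q=totrack(P);k=(abs(Q[:,0])<.031)&(Q[:,1]>.16)&(Q[:,1]<.32)&(Q[:,2]>.032)&(Q[:,2]<.09);q=Q[k]
    print(n,k.sum())
    for z in np.arange(.034,.066,.004):
        m=abs(q[:,2]-z)<.002
        if m.sum()>3:print(round(z,3),m.sum(),"y",np.percentile(q[m,1],[2,50,98]),"x",np.percentile(q[m,0],[2,98]))
```

```text
wrist 2655
0.034 197 y [0.205  0.2319 0.2705] x [-0.0276  0.0238]
0.038 412 y [0.2065 0.2281 0.2701] x [-0.0305  0.027 ]
0.042 690 y [0.2083 0.2309 0.2698] x [-0.0294  0.0254]
0.046 168 y [0.2491 0.2678 0.2698] x [-0.028   0.0241]
0.05 224 y [0.2503 0.2634 0.2695] x [-0.0254  0.0216]
0.054 297 y [0.2495 0.2615 0.2692] x [-0.0216  0.018 ]
0.058 575 y [0.2495 0.259  0.2688] x [-0.0167  0.0118]
0.062 92 y [0.2494 0.262  0.2684] x [-0.0077  0.0066]
scene 246
0.034 38 y [0.1756 0.2382 0.2728] x [-0.0244  0.0297]
0.038 47 y [0.1937 0.2279 0.2717] x [-0.0262  0.0264]
0.042 44 y [0.1971 0.2278 0.2709] x [-0.0173  0.0252]
0.046 29 y [0.2135 0.2679 0.2719] x [-0.024   0.0242]
0.05 23 y [0.2494 0.2671 0.2705] x [-0.0249  0.0207]
0.054 23 y [0.2521 0.2643 0.2703] x [-0.0168  0.0192]
0.058 37 y [0.2496 0.2624 0.2706] x [-0.0176  0.0115]
0.062 5 y [0.2528 0.2642 0.2709] x [-0.014   0.0006]
side 308
0.034 43 y [0.1723 0.2517 0.2704] x [-0.0304  0.0298]
0.038 48 y [0.1963 0.2664 0.2709] x [-0.0305  0.0217]
0.042 66 y [0.1931 0.2266 0.2701] x [-0.0294  0.0188]
0.046 37 y [0.2048 0.2668 0.2703] x [-0.0285  0.0221]
0.05 26 y [0.251  0.2672 0.2709] x [-0.0274  0.0175]
0.054 30 y [0.2493 0.2661 0.2702] x [-0.0234  0.0164]
0.058 35 y [0.2506 0.2631 0.2687] x [-0.0206  0.0149]
0.062 23 y [0.2495 0.2589 0.2686] x [-0.0113  0.0073]
```

```bash
python3 -m handwheel '[[0,0.5,-3,0,10],[0,1.05,-6,-2,20],[0,1.05,-9,-4,30],[0,1.05,-12.4,-6,40],[0,1.05,-12.4,-8,50],[0,1.05,-12.4,-10,60],[0,1.05,-12.4,-12,70],[0,1.05,-12.4,-13.5,80]]'; python3 -m handwheel '[[0,0,0,0,10],[0,0,0,0,10],[0,0,0,0,10]]';python3 -c "
from h import *
print(get_state()['tcp_pos'],totrack(get_state()['tcp_pos']))"
```

```text
time_s: 36.75
tcp_pos: [0.6348, 0.1174, 0.199]
eef_rot: [180.0, 0.0, -13.9]
contact_force: [-0.9, 0.0, -0.3]
gripper_width: 0.0748
gripper_force: 0.0
time_s: 37.12
tcp_pos: [0.6352, 0.118, 0.2002]
eef_rot: [-180.0, -0.0, -4.4]
contact_force: [0.2, -0.0, -0.3]
gripper_width: 0.088
gripper_force: 0.0
[0.63515748 0.11795358 0.20016588] [[-0.00195066  0.2682447   0.08628009]]
```

```bash
python3 -m handwheel '[[0,0,0,-2.5,0],[0,0,0,-4,0],[1,0,0,-4,0],[1,0,0,-4,0],[1,0,0,-4,0],[1,0,0,-4,0],[1,0,0,-4,0],[1,0,0,-4,0]]' 35; python3 -m handwheel '[[1,0,0,0,0],[1,0,0,0,0],[1,0,0,0,0],[1,0,0,0.5,0]]'; python3 -c "
from h import *
print(get_state()['tcp_pos'],totrack(get_state()['tcp_pos']))"
```

```text
time_s: 38.12
tcp_pos: [0.635, 0.1182, 0.1599]
eef_rot: [-180.0, -0.0, -4.1]
contact_force: [-0.3, -0.3, 1.4]
gripper_width: 0.0328
gripper_force: 0.0
time_s: 38.62
tcp_pos: [0.6345, 0.1181, 0.1643]
eef_rot: [180.0, 0.1, -4.2]
contact_force: [0.2, -0.5, -0.6]
gripper_width: 0.0208
gripper_force: 33.2
[0.63451234 0.11813883 0.1643092 ] [[-0.00260738  0.26092549  0.0511781 ]]
```

```bash
python3 -m handwheel '[[1,0,0.5,0.3,0],[1,0.05,1,0.6,0],[1,0.05,1,2,0],[1,0.05,1,5,0],[1,0.05,1,9,0],[1,-2,1,11,0],[1,-7,-1,11,0],[1,-12,-3,11,0]]'; python3 -m handwheel '[[1,-3,-3,0,0],[1,-5.5,-6,-2,0],[1,-5.5,-6,-6,0],[1,-5.5,-6,-10,0],[1,-5.5,-6,-14,0],[1,-5.5,-6,-14,0]]';python3 - <<'E'
from h import *
np.set_printoptions(precision=4,suppress=True)
p,d,C=shot("side","pics/c_side.png");print(get_state()["tcp_pos"])
c=proj([get_state()["tcp_pos"]],C)[0].astype(int);print(c)
a=p[max(0,c[1]-70):c[1]+90,max(0,c[0]-100):c[0]+100,::-1];cv2.imwrite("pics/c_crop.png",cv2.resize(a,None,fx=3,fy=3,interpolation=2))
E
```

```text
time_s: 39.62
tcp_pos: [0.5139, 0.0878, 0.2756]
eef_rot: [-180.0, -0.0, -4.1]
contact_force: [-0.8, 0.9, -0.6]
gripper_width: 0.0214
gripper_force: 33.2
time_s: 40.38
tcp_pos: [0.4583, 0.0275, 0.1334]
eef_rot: [179.9, 0.2, -4.2]
contact_force: [0.3, -0.0, -0.1]
gripper_width: 0.0205
gripper_force: 33.5
[0.4599 0.028  0.1353]
[263 199]
```

View pics/c_crop.png

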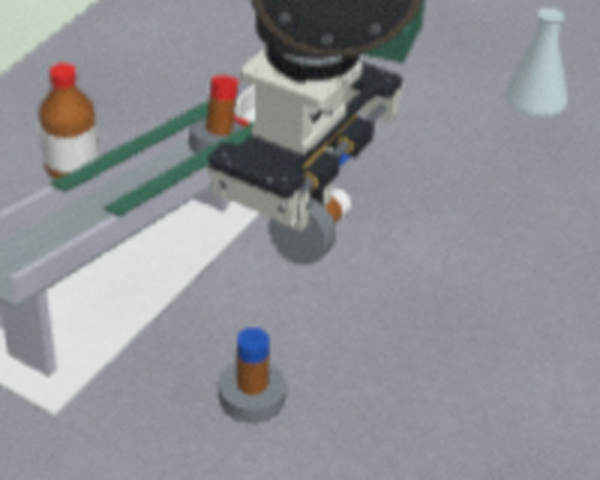

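The disc is held at (303,235) in the crop with the vial behind it. Set it down on the bench.

```bash
python3 -m handwheel '[[1,0,0,-4,0],[1,0,0,-7.5,0],[1,0,0,-8.6,0],[1,0,0,-8.8,0],[1,0,0,-8.8,0],[0.6,0,0,-8.8,0],[0.4,0,0,-8.8,0],[0.4,0,0,-8.8,0]]'; python3 -m handwheel '[[0.4,0,0,0,0],[0.4,0,0,2,0],[0.3,0,0,7,-10],[0,0,2,12,-20],[0,0,4,16,-30],[0,0,6,18,-40],[0,0,8,18,-50],[0,0,8,18,-60]]'; python3 -m handwheel '[[0,0,0,0,-10],[0,0,0,0,-20],[0,0,0,0,-30],[0,0,0,0,-30]]'
python3 - <<'E'
from h import *
np.set_printoptions(precision=4,suppress=True)
for n in("wrist","side"):
    p,d,C=shot(n,f"pics/d_{n}.png");P,uv=cloud(d>0,d,C);k=(abs(P[:,0]-.46)<.07)&(P[:,1]>-.09)&(P[:,1]<.08)&(P[:,2]>.006)&(P[:,2]<.09);q=P[k]
    print(n,k.sum(),"zmax",q[:,2].max())
    for y in np.arange(-.08,.08,.01):
        m=abs(q[:,1]-y)<.005
        if m.sum()>5:print(round(y,3),m.sum(),"x",np.percentile(q[m,0],[2,98]),"z",np.percentile(q[m,2],[50,98]))
print(get_state()["tcp_pos"])
E
```

```text
time_s: 41.42
tcp_pos: [0.4602, 0.0283, 0.0472]
eef_rot: [-180.0, -0.0, -4.1]
contact_force: [0.3, 0.3, 0.4]
gripper_width: 0.0452
gripper_force: 0.0
time_s: 42.42
tcp_pos: [0.46, 0.1093, 0.227]
eef_rot: [-180.0, 0.0, -64.4]
contact_force: [0.1, 0.3, -1.5]
gripper_width: 0.0875
gripper_force: 0.0
time_s: 42.92
tcp_pos: [0.4598, 0.1081, 0.2267]
eef_rot: [180.0, -0.0, -94.1]
contact_force: [-0.7, 0.5, 0.1]
gripper_width: 0.0875
gripper_force: 0.0
wrist 2858 zmax 0.06290908163050601
-0.04 57 x [0.4465 0.4685] z [0.0255 0.0279]
-0.03 257 x [0.4437 0.4702] z [0.0264 0.0301]
-0.02 262 x [0.4444 0.471 ] z [0.0294 0.033 ]
-0.01 259 x [0.445  0.4717] z [0.0324 0.0355]
-0.0 257 x [0.4458 0.4724] z [0.0351 0.0388]
0.01 267 x [0.4464 0.4784] z [0.0389 0.058 ]
0.02 544 x [0.4338 0.4872] z [0.056  0.0608]
0.03 551 x [0.4329 0.4882] z [0.0552 0.062 ]
0.04 381 x [0.4336 0.4876] z [0.0315 0.0477]
0.05 23 x [0.4454 0.4701] z [0.0085 0.0133]
side 432 zmax 0.0643920600589466
-0.03 18 x [0.4435 0.4644] z [0.0279 0.0331]
-0.02 21 x [0.4432 0.4668] z [0.0295 0.0352]
-0.01 18 x [0.4441 0.4608] z [0.0329 0.0374]
0.01 11 x [0.4405 0.4776] z [0.0558 0.0596]
0.02 37 x [0.4311 0.4786] z [0.0551 0.0632]
0.03 134 x [0.4321 0.4895] z [0.05  0.064]
0.04 176 x [0.4327 0.4863] z [0.0282 0.0501]
0.05 7 x [0.4445 0.4593] z [0.0146 0.0201]
[0.4599 0.1082 0.2267]
```

The puck lies with its cap on the bench at (0.4577,-0.035), vial along the track direction. Grip the vial near the cap.

```bash
python3 -m handwheel '[[0,-0.2,-5,0,0],[0,-0.2,-10,-3,0],[0,-0.2,-13.3,-8,0],[0,-0.2,-13.3,-14,0],[0,-0.2,-13.3,-19,0],[0,-0.2,-13.3,-21.6,0],[0,-0.2,-13.3,-21.6,0]]' 8; python3 -m handwheel '[[1,0,0,0,0],[1,0,0,0,0],[1,0,0,0,0],[1,0,0,0,0],[1,0,0,0,0],[1,0,0,0,0],[1,0,0,0,0],[1,0,0,0,0]]' 8
```

```text
time_s: 43.9
tcp_pos: [0.4565, -0.0254, 0.0092]
eef_rot: [179.8, -0.1, -94.0]
contact_force: [0.2, -0.0, 0.6]
gripper_width: 0.0873
gripper_force: 0.0
time_s: 44.9
tcp_pos: [0.4579, -0.0248, 0.0107]
eef_rot: [180.0, -0.0, -94.1]
contact_force: [-0.1, -0.7, 0.2]
gripper_width: 0.0278
gripper_force: 8.0
```

```bash
python3 -m handwheel '[[1,-0.1,-1.5,0.2,0],[1,-0.2,-3,0.3,0],[1,-0.35,-5,0.3,0],[1,-0.35,-5,0.3,0]]' 8; python3 -m handwheel '[[1,0.05,0.5,1.3,0],[1,0.1,1.5,3,0],[1,0.2,2.9,4.4,0],[1,0.3,4.5,5.2,0],[1,0.45,6.4,5.7,0],[1,0.6,8.2,5.6,0],[1,0.7,10,5,0],[1,0.7,10,4.8,0]]' 8
python3 - <<'E'
from h import *
np.set_printoptions(precision=4,suppress=True)
p,d,C=shot("side");t=get_state()["tcp_pos"];print(t)
c=proj([t],C)[0].astype(int)
a=p[max(0,c[1]-60):c[1]+60,max(0,c[0]-80):c[0]+80,::-1];cv2.imwrite("pics/e_crop.png",cv2.resize(a,None,fx=4,fy=4,interpolation=2))
P,uv=cloud(d>0,d,C);k=(abs(P[:,0]-t[0])<.05)&(abs(P[:,1]-t[1])<.08)&(P[:,2]>.006)&(P[:,2]<.045);q=P[k]
for z in np.arange(.01,.045,.005):
    m=abs(q[:,2]-z)<.0025
    if m.sum()>3:print(round(z,3),m.sum(),"x",np.percentile(q[m,0],[2,98]),"y",np.percentile(q[m,1],[2,98]))
E
```

```text
time_s: 45.4
tcp_pos: [0.4538, -0.0765, 0.0137]
eef_rot: [180.0, -0.0, -94.3]
contact_force: [-0.2, -0.1, -0.5]
gripper_width: 0.0277
gripper_force: 8.0
time_s: 46.4
tcp_pos: [0.4633, 0.0276, 0.0629]
eef_rot: [-179.8, 0.1, -94.0]
contact_force: [-0.4, 1.2, 11.0]
gripper_width: 0.0281
gripper_force: 8.0
[0.4631 0.0272 0.0627]
0.015 7 x [0.4337 0.4509] y [0.0189 0.0621]
0.02 18 x [0.4349 0.4879] y [0.0182 0.0945]
0.025 51 x [0.4335 0.4882] y [0.0247 0.0759]
0.03 56 x [0.435  0.4902] y [0.0356 0.0767]
0.035 73 x [0.437  0.4892] y [0.0469 0.0737]
0.04 46 x [0.4437 0.4843] y [0.0397 0.073 ]
```

View pics/e_crop.png

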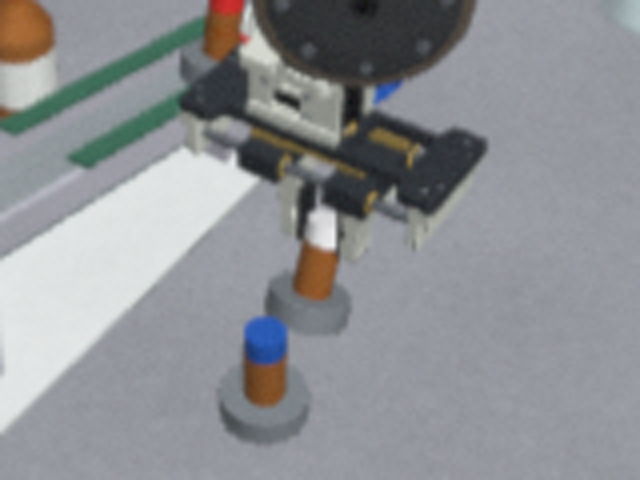

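White is nearly upright, with the cap at (322,230) and the disc at (308,303), leaning about 20°. Finish the tilt with a push along +y and down.

```bash
python3 -m handwheel '[[1,0.05,0.8,0.1,0],[1,0.1,1.6,0,0],[1,0.15,2.4,-0.3,0],[1,0.15,2.4,-0.6,0],[1,0.15,2.4,-0.8,0],[1,0.15,2.4,-0.8,0]]' 5
python3 - <<'E'
from h import *
np.set_printoptions(precision=4,suppress=True)
for n in("side","scene"):
    p,d,C=shot(n);t=get_state()["tcp_pos"];print(t)
    P,uv=cloud(d>0,d,C);k=(abs(P[:,0]-t[0])<.05)&(abs(P[:,1]-t[1])<.05)&(P[:,2]>.006)&(P[:,2]<.06);q=P[k]
    for z in np.arange(.01,.06,.005):
        m=abs(q[:,2]-z)<.0025
        if m.sum()>3:print(round(z,3),m.sum(),"x",np.percentile(q[m,0],[2,98]),"y",np.percentile(q[m,1],[2,98]))
E
```

```text
time_s: 47.2
tcp_pos: [0.4637, 0.0501, 0.0539]
eef_rot: [-179.9, 0.0, -94.1]
contact_force: [0.4, 3.1, 4.2]
gripper_width: 0.0277
gripper_force: 5.0
[0.4637 0.05   0.0539]
0.01 20 x [0.4342 0.4569] y [0.0507 0.0839]
0.015 18 x [0.4336 0.4583] y [0.0582 0.0848]
0.02 83 x [0.434  0.4926] y [0.0296 0.0825]
0.025 76 x [0.4355 0.4895] y [0.036  0.0823]
0.03 16 x [0.4498 0.4712] y [0.0528 0.0683]
0.035 11 x [0.4495 0.47  ] y [0.0544 0.0672]
0.04 16 x [0.4499 0.4721] y [0.056  0.0695]
0.045 11 x [0.4495 0.4735] y [0.055  0.0678]
0.05 14 x [0.4497 0.472 ] y [0.056  0.0674]
0.055 17 x [0.4394 0.4785] y [0.0544 0.0681]
[0.4636 0.0499 0.054 ]
0.01 10 x [0.4562 0.4914] y [0.0649 0.0866]
0.015 16 x [0.4431 0.4952] y [0.0451 0.0857]
0.02 53 x [0.4391 0.4931] y [0.0308 0.0864]
0.025 50 x [0.4394 0.4938] y [0.0432 0.0848]
0.03 6 x [0.4712 0.4759] y [0.0539 0.0662]
0.035 6 x [0.4584 0.4772] y [0.0505 0.0695]
0.04 6 x [0.4598 0.4769] y [0.0546 0.0679]
0.045 7 x [0.46   0.4761] y [0.0546 0.0702]
0.05 6 x [0.4666 0.4755] y [0.0581 0.0682]
0.055 5 x [0.4459 0.4758] y [0.0581 0.0679]
```

```bash
python3 -m handwheel '[[0.4,0,0,0,0],[0.4,0,0,0,0],[0.4,0,0,0,0],[0.4,0,0,0,0],[0.4,0,0.2,0,0]]'
python3 - <<'E'
from h import *
for n in("side","scene"):
    for a in pucks(n)[0]:print(*a)
    p,d,C=shot(n);P,uv=cloud(d>0,d,C);k=(abs(P[:,0]-.463)<.034)&(abs(P[:,1]-.055)<.036)&(abs(P[:,2]-.02)<.004);print("disc",cv2.minEnclosingCircle(P[k][:,:2].astype(np.float32)),P[k][:,2].std())
print(get_state()["tcp_pos"])
E
```

```text
time_s: 47.92
tcp_pos: [0.4628, 0.0511, 0.0537]
eef_rot: [180.0, -0.0, -94.2]
contact_force: [-0.2, 0.0, 0.7]
gripper_width: 0.0527
gripper_force: 0.0
0.81 [0.4515 0.0869] 0.078 [228.5 228.5 230.5] [-0.1725  0.1793 -0.0212]
0.7 [0.6405 0.1974] 0.1522 [161. 163. 172.] [-0.002   0.3511  0.0213]
0.64 [ 0.6207 -0.1114] 0.1433 [195.  48.  47.] [-0.0007  0.034   0.0763]
0.64 [0.4486 0.134 ] 0.0781 [ 45.  91. 179.] [-0.1878  0.2465 -0.0355]
0.6 [0.4524 0.3565] 0.0767 [225. 200.  67.] [-0.2017  0.4635 -0.0829]
disc ((0.46304851770401, 0.05641926825046539), 0.031117122620344162) 0.001650443985526093
0.67 [0.4564 0.3574] 0.0771 [215.5 180.5  76. ] [-0.1967  0.4634 -0.0832]
0.46 [ 0.6223 -0.1087] 0.1435 [178.  38.  38.] [0.0024 0.0337 0.0754]
0.46 [0.4785 0.0706] 0.0785 [190.  185.  182.5] [-0.1657  0.1817 -0.0167]
disc ((0.4653230309486389, 0.05903337150812149), 0.029657134786248207) 0.0019948184035030103
[0.46294306 0.05124509 0.0537788 ]
```

```bash
python3 -m handwheel '[[0.4,0.05,0.6,0,0],[0.4,0.05,0.6,-0.75,0],[1,0.05,0.6,-0.75,0],[1,0.05,0.6,-0.75,0],[1,0.05,0.6,-0.75,0],[1,0.05,0.6,-0.75,0],[1,0.05,0.6,-0.75,0],[1,0.05,0.6,2,0]]' 30; python3 -m handwheel '[[1,0,0,5,0],[1,0,0,11,0],[1,0,0,17,0],[1,3,2,17,0],[1,8,5,17,0],[1,13,9,17,0],[1,17.5,11.7,17,0],[1,17.5,11.7,17,0]]'; python3 -m handwheel '[[1,0,0,0,0],[1,0,0,0,0]]';python3 -c "
from h import *
print(get_state()['tcp_pos'],totrack(get_state()['tcp_pos']))"
```

```text
time_s: 49.22
tcp_pos: [0.4619, 0.0564, 0.0725]
eef_rot: [179.8, -0.1, -94.2]
contact_force: [0.9, 1.5, -1.1]
gripper_width: 0.0278
gripper_force: 30.0
time_s: 50.22
tcp_pos: [0.6402, 0.1758, 0.2406]
eef_rot: [179.8, -0.1, -94.1]
contact_force: [-1.1, -1.3, -2.4]
gripper_width: 0.0272
gripper_force: 30.0
time_s: 50.48
tcp_pos: [0.6378, 0.1737, 0.2442]
eef_rot: [-180.0, 0.0, -94.2]
contact_force: [0.6, 0.1, -1.5]
gripper_width: 0.0274
gripper_force: 30.0
[0.63779477 0.1736815  0.24424144] [[-0.00328779  0.33196606  0.11779594]]
```

```bash
python3 -m handwheel '[[1,0.15,0.2,-3,0],[1,0.15,0.2,-5.5,0],[1,0.15,0.2,-6.2,0],[1,0.15,0,-6.7,0],[1,0.15,-0.3,-7.1,0],[1,0.15,-0.6,-7.5,0],[1,0.15,-0.6,-7.5,0]]' 12; python3 -c "
from h import *
print(get_state()['tcp_pos'],totrack(get_state()['tcp_pos']))"
```

```text
time_s: 51.35
tcp_pos: [0.641, 0.1669, 0.1714]
eef_rot: [-179.8, -0.0, -94.1]
contact_force: [-0.8, -4.3, 6.8]
gripper_width: 0.028
gripper_force: 12.0
[0.64104586 0.16688826 0.1713846 ] [[0.00043885 0.3104165  0.04789194]]
```

```bash
python3 -m handwheel '[[1,-0.15,-1,-0.4,0],[1,-0.3,-2.5,-0.75,0],[1,-0.4,-4,-1.05,0],[1,-0.5,-5.5,-1.35,0],[1,-0.6,-7,-1.7,0],[1,-0.75,-9,-2.1,0],[1,-0.9,-11,-2.55,0],[1,-0.9,-11,-2.55,0]]' ; python3 -c "
from h import *
print(get_state()['tcp_pos'],totrack(get_state()['tcp_pos']))"
```

```text
time_s: 52.35
tcp_pos: [0.6323, 0.0569, 0.1451]
eef_rot: [-179.8, 0.0, -94.2]
contact_force: [1.7, -1.0, 3.5]
gripper_width: 0.0274
gripper_force: 12.0
[0.63228983 0.05691231 0.145066  ] [[-0.000465    0.19703097  0.0450862 ]]
```

Held and under the rails. On to y' ≈ 84 mm.

```bash
python3 -m handwheel '[[1,-0.1,-2,-0.43,0],[1,-0.28,-4,-0.85,0],[1,-0.42,-6,-1.28,0],[1,-0.56,-8,-1.7,0],[1,-0.7,-10,-2.1,0],[1,-0.72,-10.3,-2.15,0],[1,-0.75,-10.7,-2.2,0],[1,-0.75,-10.7,-2.2,0]]' ; python3 -m handwheel '[[1,0,-0.2,-0.03,0],[1,0,-0.4,-0.05,0],[1,0,-0.4,-0.05,0]]'; python3 -c "
from h import *
print(get_state()['tcp_pos'],totrack(get_state()['tcp_pos']))"
```

```text
time_s: 53.35
tcp_pos: [0.6246, -0.0489, 0.1225]
eef_rot: [-179.8, 0.0, -94.1]
contact_force: [0.6, 0.1, 4.2]
gripper_width: 0.0281
gripper_force: 12.0
time_s: 53.72
tcp_pos: [0.6244, -0.0526, 0.1218]
eef_rot: [-179.9, 0.0, -94.1]
contact_force: [1.2, 0.6, 6.0]
gripper_width: 0.0276
gripper_force: 12.0
[ 0.62436294 -0.05255571  0.1218122 ] [[-0.00057795  0.08483598  0.04516068]]
```

```bash
python3 -m handwheel '[[1,0,-0.3,-0.03,0],[1,0,-0.6,-0.05,0],[1,0,-0.9,-0.05,0],[1,0,-0.9,-0.05,0]]'; python3 -c "
from h import *
print(get_state()['tcp_pos'],totrack(get_state()['tcp_pos']))"; python3 -m handwheel '[[0.5,0,0.2,0,0],[0.5,0,0.2,0,0],[0.5,0,0.2,0,0],[0.5,0,0.2,0,0],[0.5,0,0.4,5,0],[0.5,0,3,11,0],[0.5,0,8,16,0],[0.5,0,12,17.5,0]]' ;python3 - <<'E'
from h import *
for n in("wrist","scene"):
    o,(p,d,C)=pucks(n)
    print(n)
    for a in o:print(*a)
    if n=="wrist":
        P,_=cloud(d>0,d,C);Q=totrack(P);k=(abs(Q[:,0])<.02)&(Q[:,2]>.070)&(Q[:,2]<.082)&(Q[:,1]>-.02)
        for y in np.arange(0,.26,.005):
            m=k&(abs(Q[:,1]-y)<.0025)
            if m.sum()>5:print(round(y,3),m.sum(),end="; ")
print(get_state()["tcp_pos"],dish("scene"))
E
```

```text
time_s: 54.22
tcp_pos: [0.6247, -0.0595, 0.1215]
eef_rot: [-179.8, 0.2, -94.1]
contact_force: [-1.1, 10.9, 8.7]
gripper_width: 0.0278
gripper_force: 12.0
[ 0.62469896 -0.05946679  0.12154944] [[0.00024929 0.0780616  0.04633199]]
time_s: 55.22
tcp_pos: [0.6242, 0.0589, 0.2986]
eef_rot: [-179.8, 0.1, -94.2]
contact_force: [0.4, -1.0, -1.5]
gripper_width: 0.0438
gripper_force: 0.0
wrist
0.94 [ 0.6248 -0.0526] 0.155 [246. 246. 245.] [-0.0003  0.0911  0.0755]
0.68 [0.4513 0.1347] 0.0763 [ 14.  85. 211.] [-0.1865  0.2449 -0.0364]
0.57 [ 0.6223 -0.0844] 0.1427 [238.   2.   0.] [-0.0002  0.0422  0.0745]
0.04 148; 0.045 68; 0.075 12; 0.08 124; 0.085 165; 0.09 175; 0.095 171; 0.1 147; 0.105 44; scene
0.7 [0.4556 0.3564] 0.0777 [225. 189.  81.] [-0.197   0.4633 -0.0821]
0.65 [0.4557 0.135 ] 0.0783 [ 36.5  70.  154. ] [-0.1826  0.246  -0.0361]
0.51 [ 0.6257 -0.0517] 0.1558 [213.5 205.5 201. ] [0.0004 0.093  0.076 ]
0.48 [ 0.6214 -0.1094] 0.1443 [184.  40.  40.] [0.001  0.0342 0.076 ]
[0.62332009 0.05897869 0.29540554] (0.57, (array([ 0.60525375, -0.23498999]), np.float64(0.06289432390724765)), array([ 0.60712738, -0.25508977,  0.03460364]), ((0.6067142486572266, -0.23748384416103363), 0.06740115582942963))
```

White rests at y' = 91 mm against red. Now blue.

```bash
python3 -m handwheel '[[0,-5,2,0,0],[0,-10,4,-2,0],[0,-15,7,-6,0],[0,-17.2,7.6,-11,0],[0,-17.2,7.6,-15,0],[0,-17.2,7.6,-15,0],[0,-17.2,7.6,-15,0]]' 25
python3 - <<'E'
from h import *
for n in("side","scene"):
    for a in pucks(n)[0]:print(*a[:4])
print(get_state()["tcp_pos"])
E
```

```text
time_s: 56.4
tcp_pos: [0.4525, 0.1339, 0.1464]
eef_rot: [-179.9, -0.0, -94.2]
contact_force: [0.5, 0.4, 0.3]
gripper_width: 0.0879
gripper_force: 0.0
0.87 [0.4512 0.1344] 0.0779 [ 46.  93. 182.]
0.89 [0.4579 0.3572] 0.0771 [219.5 182.   75. ]
0.81 [ 0.6264 -0.0508] 0.155 [208.5 201.  197.5]
0.65 [0.4543 0.1339] 0.0783 [ 40.  68. 145.]
0.58 [ 0.6228 -0.11  ] 0.144 [177.  38.  37.]
[0.45239055 0.13440217 0.1465003 ]
```

```bash
python3 -m handwheel '[[0,0,0,-5,0],[0,0,0,-9,0],[0,0,0,-10,0],[1,0,0,-10,0],[1,0,0,-10,0],[1,0,0,-10,0],[1,0,0,-10,0],[1,0,0,-10,0]]' 25; python3 -m handwheel '[[1,0,0,0,0],[1,0,0,0,0],[1,0,0,0,0],[1,0,0,2,0],[1,0,0,7,0],[1,0,0,13,0],[1,0,0,19,0],[1,2,0,19.5,0]]';  python3 -m handwheel '[[1,5,1,0,0],[1,10,2,0,0],[1,15,3.5,0,0],[1,16.8,4.2,0,0],[1,16.8,4.2,0,0],[1,16.8,4.2,0,0],[1,16.8,4.2,0,0]]';python3 -c "
from h import *
print(get_state()['tcp_pos'],totrack(get_state()['tcp_pos']))"
```

```text
time_s: 57.6
tcp_pos: [0.4516, 0.1343, 0.0456]
eef_rot: [-180.0, 0.0, -94.1]
contact_force: [-0.3, 0.8, -0.9]
gripper_width: 0.0429
gripper_force: 0.0
time_s: 58.6
tcp_pos: [0.473, 0.1353, 0.2455]
eef_rot: [-179.6, 0.3, -94.1]
contact_force: [0.5, 0.8, -2.4]
gripper_width: 0.0271
gripper_force: 25.0
time_s: 59.48
tcp_pos: [0.6388, 0.1761, 0.2407]
eef_rot: [-180.0, 0.0, -94.1]
contact_force: [0.3, -0.5, -0.6]
gripper_width: 0.0277
gripper_force: 25.0
[0.63875329 0.17609926 0.24067716] [[-0.00250382  0.33365077  0.11379393]]
```

```bash
python3 -m handwheel '[[1,0.1,0,-3,0],[1,0.1,0,-5.2,0],[1,0.1,0,-5.9,0],[1,0.1,-0.2,-6.4,0],[1,0.1,-0.5,-6.8,0],[1,0.1,-0.8,-7.2,0],[1,0.1,-0.8,-7.2,0]]' 15; python3 -c "
from h import *
print(get_state()['tcp_pos'],totrack(get_state()['tcp_pos']))"
```

```text
time_s: 60.35
tcp_pos: [0.6415, 0.167, 0.1709]
eef_rot: [-179.8, -0.0, -94.1]
contact_force: [-1.1, -4.0, 7.4]
gripper_width: 0.0277
gripper_force: 15.0
[0.64152765 0.16698941 0.17086349] [[0.00091223 0.31044041 0.04735411]]
```

```bash
python3 -m handwheel '[[1,-0.2,-1,-0.35,0],[1,-0.35,-2.5,-0.7,0],[1,-0.45,-4,-1,0],[1,-0.55,-5.5,-1.3,0],[1,-0.65,-7,-1.65,0],[1,-0.8,-9,-2.05,0],[1,-0.95,-11,-2.5,0],[1,-0.95,-11,-2.5,0]]' ; python3 -m handwheel '[[1,-0.1,-1.5,-0.3,0],[1,-0.2,-3,-0.6,0],[1,-0.3,-4.4,-0.9,0],[1,-0.33,-4.8,-1,0],[1,-0.33,-4.8,-1,0]]'; python3 -c "
from h import *
print(get_state()['tcp_pos'],totrack(get_state()['tcp_pos']))"
```

```text
time_s: 61.35
tcp_pos: [0.6319, 0.0567, 0.1447]
eef_rot: [-179.8, 0.0, -94.2]
contact_force: [1.1, -1.4, 3.5]
gripper_width: 0.0277
gripper_force: 15.0
time_s: 61.98
tcp_pos: [0.6288, 0.0102, 0.1346]
eef_rot: [-179.8, 0.0, -94.1]
contact_force: [1.5, 0.2, 6.4]
gripper_width: 0.0276
gripper_force: 15.0
[0.62883594 0.01015059 0.13464759] [[-0.00058082  0.1489988   0.04464459]]
```

```bash
python3 -m handwheel '[[1,0,-0.3,-0.03,0],[1,0,-0.6,-0.07,0],[1,0,-0.9,-0.1,0],[1,0,-1.2,-0.1,0],[1,0,-1.2,-0.1,0]]'; python3 -c "
from h import *
print(get_state()['tcp_pos'],totrack(get_state()['tcp_pos']))"
```

```text
time_s: 62.6
tcp_pos: [0.6293, -0.0001, 0.1345]
eef_rot: [-179.7, 0.2, -94.1]
contact_force: [-2.6, 7.0, 11.3]
gripper_width: 0.0279
gripper_force: 15.0
[ 6.29288101e-01 -6.55347218e-05  1.34546649e-01] [[0.0005976  0.13904141 0.0466579 ]]
```

```bash
python3 -m handwheel '[[0.5,0,0.2,0,0],[0.5,0,0.2,0,0],[0.5,0,0.2,0,0],[0.5,0,0.2,0,0],[0.5,0,0.4,5,0],[0.5,0,3,11,0],[0.5,0,8,15,0],[0.5,0,12,16.5,0]]' ;python3 - <<'E'
from h import *
for n in("wrist","scene"):
    o,_=pucks(n)
    print(n)
    for a in o:print(*a)
print(get_state()["tcp_pos"])
E
```

```text
time_s: 63.6
tcp_pos: [0.6284, 0.1193, 0.3005]
eef_rot: [-179.8, 0.1, -94.2]
contact_force: [0.4, -0.2, -0.5]
gripper_width: 0.0438
gripper_force: 0.0
wrist
0.85 [ 0.6269 -0.0231] 0.1517 [133. 127. 131.] [-0.0004  0.1049  0.071 ]
0.61 [0.6292 0.0061] 0.1676 [ 13.  85. 208.] [-0.      0.1515  0.0755]
scene
0.74 [0.4571 0.3575] 0.0776 [221. 185.  80.] [-0.1964  0.4637 -0.0831]
0.73 [ 0.6253 -0.0885] 0.1437 [183.  40.  38.] [0.0024 0.0376 0.0754]
0.69 [0.6322 0.0086] 0.1679 [ 29.5  61.  135. ] [0.0035 0.1562 0.0748]
0.57 [ 0.6263 -0.0522] 0.1561 [212.  206.5 202. ] [0.0024 0.095  0.0756]
[0.6274727  0.11894792 0.29716976]
```

Blue rests at y' = 151 mm. Now yellow.

```bash
python3 -m handwheel '[[0,-4,6,0,0],[0,-8,12,0,0],[0,-12,18,-4,0],[0,-17.3,23.8,-8,0],[0,-17.3,23.8,-12,0],[0,-17.3,23.8,-15,0],[0,-17.3,23.8,-15,0],[0,-17.3,23.8,-15,0]]' 25
python3 - <<'E'
from h import *
for n in("side","scene"):
    for a in pucks(n)[0]:print(*a[:4])
print(get_state()["tcp_pos"])
E
```

```text
time_s: 64.8
tcp_pos: [0.4559, 0.3558, 0.1484]
eef_rot: [-179.9, 0.0, -94.2]
contact_force: [-0.3, 0.3, 1.0]
gripper_width: 0.0874
gripper_force: 0.0
0.59 [0.4522 0.3564] 0.0766 [237.  217.5  74. ]
0.74 [0.4575 0.3589] 0.0766 [214. 179.  76.]
0.69 [ 0.6255 -0.0532] 0.1551 [205. 196. 192.]
0.64 [0.6305 0.0077] 0.1687 [ 29.   61.5 135.5]
0.44 [ 0.6224 -0.1088] 0.1439 [180.  39.  37.]
[0.4558271  0.35621322 0.14898514]
```

```bash
python3 -m handwheel '[[0,-0.1,0.1,-5,0],[0,-0.1,0.1,-9,0],[0,-0.1,0.1,-10.3,0],[1,-0.1,0.1,-10.3,0],[1,-0.1,0.1,-10.3,0],[1,-0.1,0.1,-10.3,0],[1,-0.1,0.1,-10.3,0],[1,-0.1,0.1,-10.3,0]]' 25; python3 -m handwheel '[[1,0,0,0,0],[1,0,0,0,0],[1,0,0,0,0],[1,0,0,2,0],[1,0,0,7,0],[1,0,0,13,0],[1,0,0,19,0],[1,2,-2,19.5,0]]';  python3 -m handwheel '[[1,4,-4,0,0],[1,8,-8,0,0],[1,12,-12,0,0],[1,16.4,-16,0,0],[1,16.4,-16,0,0],[1,16.4,-16,0,0],[1,16.4,-16,0,0]]';python3 -c "
from h import *
print(get_state()['tcp_pos'],totrack(get_state()['tcp_pos']))"
```

```text
time_s: 66.0
tcp_pos: [0.4538, 0.3574, 0.0447]
eef_rot: [-180.0, 0.0, -94.1]
contact_force: [-0.3, -0.5, -0.6]
gripper_width: 0.0431
gripper_force: 0.0
time_s: 67.0
tcp_pos: [0.4749, 0.3395, 0.2447]
eef_rot: [-179.7, 0.4, -94.0]
contact_force: [0.0, -0.0, -2.8]
gripper_width: 0.0272
gripper_force: 25.0
time_s: 67.88
tcp_pos: [0.6369, 0.178, 0.2392]
eef_rot: [180.0, 0.0, -94.1]
contact_force: [-0.4, 0.6, -1.0]
gripper_width: 0.0273
gripper_force: 25.0
[0.6369443  0.1779922  0.23920477] [[-0.00444305  0.33506559  0.11198792]]
```

```bash
python3 -m handwheel '[[1,0.3,-0.2,-3,0],[1,0.3,-0.2,-5.1,0],[1,0.3,-0.2,-5.8,0],[1,0.3,-0.4,-6.3,0],[1,0.3,-0.7,-6.8,0],[1,0.3,-1,-7.2,0],[1,0.3,-1,-7.2,0]]' 15; python3 -c "
from h import *
print(get_state()['tcp_pos'],totrack(get_state()['tcp_pos']))"
```

```text
time_s: 68.75
tcp_pos: [0.6417, 0.1661, 0.1697]
eef_rot: [-179.8, -0.0, -94.1]
contact_force: [-1.7, -3.9, 6.3]
gripper_width: 0.0273
gripper_force: 15.0
[0.6416564  0.16614283 0.16972801] [[0.00110094 0.30938728 0.04641711]]
```

```bash
python3 -m handwheel '[[1,-0.2,-1,-0.3,0],[1,-0.35,-2.5,-0.65,0],[1,-0.45,-4,-0.95,0],[1,-0.55,-5.5,-1.25,0],[1,-0.65,-7,-1.6,0],[1,-0.75,-8.5,-1.9,0],[1,-0.85,-9.7,-2.15,0],[1,-0.85,-9.7,-2.15,0]]' ; python3 -m handwheel '[[1,0,-0.3,-0.05,0],[1,0,-0.6,-0.1,0],[1,0,-0.9,-0.13,0],[1,0,-1.2,-0.13,0],[1,0,-1.2,-0.13,0]]'; python3 -c "
from h import *
print(get_state()['tcp_pos'],totrack(get_state()['tcp_pos']))"
```

```text
time_s: 69.75
tcp_pos: [0.6325, 0.0683, 0.1464]
eef_rot: [-179.9, -0.0, -94.2]
contact_force: [2.1, -5.0, 5.1]
gripper_width: 0.0279
gripper_force: 15.0
time_s: 70.38
tcp_pos: [0.6334, 0.0601, 0.1463]
eef_rot: [-179.8, 0.2, -94.1]
contact_force: [-1.6, 7.5, 11.7]
gripper_width: 0.0278
gripper_force: 15.0
[0.63342472 0.06006026 0.146272  ] [[0.00044291 0.20043222 0.04559619]]
```

```bash
python3 -m handwheel '[[1,0,-0.2,0,0],[1,0,-0.2,0,0],[0.5,0,0,0,0],[0.5,0,0,0,0],[0.5,0,0,0,0],[0.5,0,0,0,0],[0.5,0,0.2,5,0],[0.5,0,3,11,0]]'; python3 -m handwheel '[[0.5,0,5,3,0],[0.5,0,9,5,0],[0.5,0,9,5,0]]'
python3 - <<'E'
from h import *
np.set_printoptions(precision=4,suppress=True)
for n in("wrist","scene","side"):
    o,(p,d,C)=pucks(n)
    print(n)
    for a in o:print(*a)
    if n=="scene":
        P=toworld([[0,.12,.03]]);c=proj(P,C)[0].astype(int);a=p[c[1]-70:c[1]+70,c[0]-90:c[0]+90,::-1];cv2.imwrite("pics/fin.png",cv2.resize(a,None,fx=4,fy=4,interpolation=2))
print(get_state()["tcp_pos"],dish("scene"),dish("side"))
E
```

```text
time_s: 71.38
tcp_pos: [0.6315, 0.0854, 0.2512]
eef_rot: [179.8, -0.1, -94.3]
contact_force: [1.2, 1.3, -0.5]
gripper_width: 0.0436
gripper_force: 0.0
time_s: 71.75
tcp_pos: [0.6327, 0.1793, 0.3026]
eef_rot: [-179.9, 0.1, -94.0]
contact_force: [-0.4, -0.9, -0.3]
gripper_width: 0.0439
gripper_force: 0.0
wrist
0.97 [0.6318 0.0319] 0.1549 [20.  34.  68.5] [0.0004 0.1632 0.0616]
0.61 [0.6334 0.0644] 0.1801 [244. 223.   0.] [0.0002 0.2113 0.0755]
scene
0.63 [0.6374 0.0273] 0.1684 [ 32.   65.  132.5] [0.0023 0.1572 0.0748]
0.58 [0.6347 0.0659] 0.1805 [208.  171.5  71. ] [0.0027 0.2145 0.0759]
0.55 [ 0.6294 -0.0888] 0.1427 [182.  40.  40.] [0.0016 0.0344 0.075 ]
0.54 [ 0.6359 -0.0314] 0.1548 [203.5 197.  192. ] [0.0021 0.0956 0.0745]
0.45 [0.6594 0.205 ] 0.1557 [142. 136. 141.] [0.012  0.3573 0.0269]
side
0.76 [0.6305 0.0049] 0.1681 [ 41.  80. 158.] [-0.0016  0.1524  0.076 ]
0.68 [ 0.6198 -0.1095] 0.1433 [187.5  45.   43. ] [-0.0017  0.0341  0.0759]
0.53 [0.6309 0.0679] 0.1807 [209. 179.  60.] [-0.0032  0.2149  0.0763]
0.51 [ 0.6247 -0.0557] 0.1555 [211.5 212.  213.5] [-0.0022  0.0928  0.0756]
[0.632  0.1756 0.3004] (0.7, (array([ 0.6054, -0.235 ]), np.float64(0.06255203505349256)), array([ 0.6078, -0.2564,  0.0351]), ((0.6061125993728638, -0.23671294748783112), 0.06687299907207489)) (0.7, (array([ 0.6035, -0.2356]), np.float64(0.06257861645752283)), array([ 0.595 , -0.2486,  0.0357]), ((0.6028656959533691, -0.23592667281627655), 0.06819614768028259))
```

View pics/fin.png

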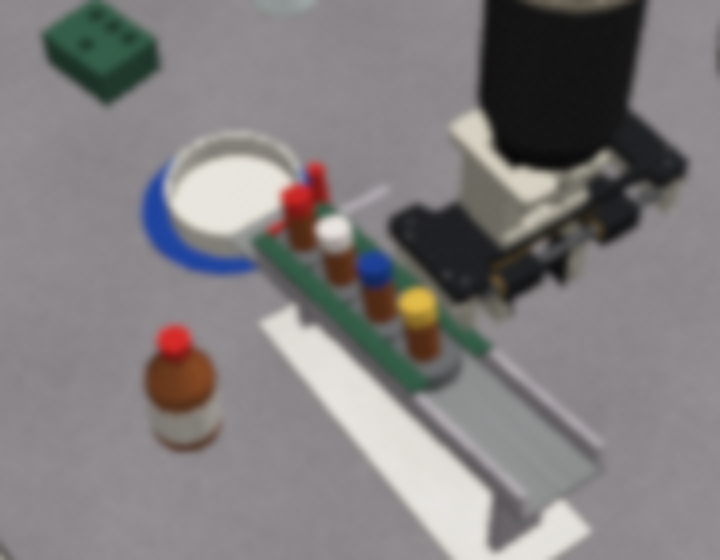

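All four stand in a row under the rails, with spacings of about 60 mm. The dish is on the mark and the gate is at its stop.

```bash
python3 -c "
from plant import r
print(r.close_job())"
```

```text
the job is handed in; nothing more can be done
None
```

I handed the job in: the dish is on the mark, about 7 mm from its centre. The gate is shut against its stop. All four pucks stand in contact under the rails, at about 31, 91, 151 and 211 mm from the gate (white toppled once and was re-stood). The judge returned no verdict.

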